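# Take a marked splint length with the spring rule and lock it

### The job

Take the length marked on the splint-measuring board with the spring rule: lay the rule on the board with its end hooked over the far side of the heel bar, draw the case straight back along the board against the spring until the front of the case is level with the marker line, and press the thumb plate fully down so that the blade is locked at that length. Leave the rule there, locked, still hooked and lined up with the board, and do not disturb the other things on the desk.

Things in the scene. Friction and masses are not known exactly. Their poses are not given: they have to be found in the camera images.
- board: Measuring board, grey plate fixed to the desk, 420 (x) x 160 (y) x 8; origin under its centre. Near its +x end an aluminium heel bar stands across it: board x 168 to 180, y -40 to 80, top 12 above the board's surface (20 above the desk). The rule belongs along board y = 30, its blade pointing to +x. The scale marks are only painted.
- bar_edge (a point): Middle of the heel bar's far face (the one away from the board's centre): board (180, 30, 17), i.e. 9 above the board's surface. Axes are the board's.
- marker: Length marker: a flat black line 2 wide across the whole board (no obstacle) with a black clamp block at the board's -y edge (36 x 26, y -85 to -111, 14 above the board, steel knob to 26). Origin: middle of the line, on the board's surface; axes are the board's. Fixed; stands at 56 to 111 in board x. The case front must end level with this line.
- rule: Spring rule: loose grey case 170 (x) x 50 (y) x 24, 0.5 kg; origin under its centre, +x to the blade's end. Can be gripped across its width. On top a black thumb plate (x -43 to -3, 30 wide, top 30 above the underside) and right behind it an upright ridge (x -45 to -53, 36 wide, top at 42) to push the case back by. Let go unlocked, the spring drags it to the bar.
- rule_front (a point): Middle of the case's flat front face: rule (85, 0, 12).
- ridge_face (a point): Middle of the ridge's front face (faces the rule's +x): rule (-45, 0, 36). The thumb plate lies directly before it, so a fingertip that pushes here can press the plate without leaving.
- hook (a point): Inner face (towards the case) of the tang at the blade's end, mid-height, 9 above the rule's underside; moves with the blade. The tang is 3 thick, 26 wide, and hangs down to 4 above the underside; inner face 34 ahead of the case front when the blade is in. The steel strip is 18 wide, its underside 14 above the rule's underside.
- blade (a joint): How far the blade is drawn out, m: 0 fully in, 0.105 at most. Spring about 5 N at 0, rising by 22 N/m. Ribs across its top, 4 mm apart, take the lock's pin: when let go after locking, the case may run towards the bar by 0 to 5 mm until the pin catches.
- lock (a joint): Travel of the thumb plate, m: 0 up (free), 0.005 fully down (locked). It moves at 5 to 8 N and stays where it is left; it does not rise by itself. While a fingertip also pushes on the ridge, friction there adds up to 10 N to the press.
- dropper: Bystander: small white dropper bottle, 30 across, 65 tall; origin under its centre.
- spray: Bystander: white bottle, 90 across, 210 tall; origin under its centre.
- sharps: Bystander: yellow waste tub, 180 across, 175 tall; origin under its centre.
- tape_roll: Bystander: roll lying flat, 84 across, 25 high; origin under its centre.
- dish: Bystander: steel bowl, 120 across, 40 high; origin under its centre.
- splint: Bystander: padded aluminium splint lying flat, 190 x 46 x 12; origin under its centre, x along it.
- pen_case: Bystander: plain grey case without blade or ridge, 170 x 50 x 24; origin under its centre, x along it.
- lid_disc: Bystander: red lid lying flat, 70 across, 12 high; origin under its centre.
Mind the look-alikes: they are no part of the job. Leave any orange look-alike of the rule alone.

How it is judged:
By the outcome, as a careful person would: the job done as asked, in the order asked, and still so for the second after the job is handed in, with the robot touching nothing.
It also fails if it takes over 51 s, if anything falls off the work surface, if the arm or the gripper's body presses on something with over 40 N, if the wrist force passes 120 N, or if a joint passes its speed limit or range.

### The arm

A 6-joint arm with a two-finger parallel gripper is mounted at the origin on the work surface. World frame = base frame: x ahead of the robot, y to its left, z up, the work surface at z = 0. Lengths are in m, angles in rad, forces in N, time in s.
With the tool pointing down it reaches from about 0.2 to 0.875 m from the base axis. Payload 3.4 kg.
Tool frame: the origin (TCP) lies at the very end of the fingers, on their centre line; the grasp point (between the pads) lies 19 mm behind it (robot.grip_point_offset is the x of the grasp point in the tool frame, in m); x points along the fingers, z is the direction in which the jaws open and shut, and the axes are right-handed (so a half turn about x gives the same grasp; the last joint's range is limited). The gripper opens to 94 mm and grips with 3 to 60 N. Pads are 16 mm wide; open, the fingers measure 119 mm over their backs; the gripper's body (75 mm by 177 mm) begins 78 mm behind the grasp point.
Start: joints at [-1.455, 0.276, 1.505, -0, 1.361, -0.121], TCP at [0.135, -0.559, 0.205] pointing down, gripper open.
Joint ranges: [-2.89, 2.89], [-0.75, 2.08], [0.22, 2.7], [-1.18, 4.32], [0.11, 2.71], [-2.7, 2.7]. Speed limits (rad/s): [2.57, 2.57, 3.14, 3.14, 3.14, 3.14].

### API

Orientations are given as a unit quaternion [w, x, y, z].
In Python, from station import robot gives the robot as it stands. The module is installed in compiled form; this text tells all that it offers.
- The arm moves only by the tool carry_out, never from a script. Its argument "rows" is a list of rows, each a list of 7 numbers: the shift along the tool's x, y, z in m, then the turn, a rotation vector about the tool's x, y, z in rad, then the closure, from 0 (fully open) to 1 (shut). In form: [[tx, ty, tz, ax, ay, az, fingers], ...]. A call has 1 to 12 rows; each row shifts and turns the commanded pose from where the row before left it, along the tool's axes as they then stand; what a row does not reach is not made up. A row lasts 1/12 s, in which the tool goes at most 41.7 mm and 7.16 degrees, less where a joint would pass 70% of its speed; a pose out of reach is approached as far as the arm can. A call is refused whole if a number of a shift passes 0.0417 or a number of a turn 0.125, either way. A call with a gripper value outside its range is refused whole. The fingers move at their own pace and stop on an object; "newtons" is the grip in N (left out, the last holds). Time passes only in rows, so rows that do not move let the fingers close. It gives the time, the measured TCP pose, the force and the opening at its end, in the units of the state.
- robot.sense(): the state, without advancing time (a new reading comes with each control period).
- robot.camera(name): name is "scene" or "top"; returns a dict with "image" (480x640x3 uint8, red, green, blue), "z_map" (480x640 float32, m along the optical axis (not along the pixel's ray), 0 where there is no reading), "fx", "fy", "cx", "cy" (pixels), "R" (3x3) and "t" (3): a world point X has camera coordinates R X + t. Camera axes: x right, y down, z forward; pixel columns grow to the right and rows downward; lengths in m; the calibration is good to about 2 mm. A picture is of the moment at which its call begins.
- robot.job_done(): hands the job in, once; it reports no verdict.
The state is a dict: "time": time; "joint_pos": joint angles; "joint_vel": joint speeds; "tau": joint torques, N m; "position": TCP position; "ee_rot": TCP orientation; "ft_force": force on the tool from outside, world axes, zero at the start; "ft_torque": the same for the moment, N m; "opening": opening from 0.0 (shut) to 1.0 (fully open).
Only numpy, scipy, OpenCV 4.12 (cv2) and the standard library are available. Lean on these libraries where they do the work, as an engineer would, in place of code of your own. Each camera call takes 0.05 s, during which the arm holds its last target.

## Working session

There is one attempt and no reset: what is moved stays moved. The work goes in short steps, Python scripts to look and compute and a tool call to move; the robot and the scene stay as the last step left them, time stands still between calls to the robot, and variables do not carry over. Pictures are saved under pics/ and viewed, and the job is handed in when it is done.

Besides the shell and the picture viewer there is one more tool, called as name([rows], argument=value, ...), one row to a line, values as JSON. carry_out: Moves the arm, as the interface text tells. Its arguments: {"type":"object","properties":{"rows":{"type":"array","items":{"type":"array","items":{"type":"number"}}},"newtons":{"type":"number"}},"required":["rows"]}

```bash
mkdir -p pics; python3 - <<'E'
from station import robot
import cv2,numpy as np
print(robot.sense(), robot.grip_point_offset)
for n in("scene","top"):
    c=robot.camera(n); cv2.imwrite(f"pics/{n}0.png",c["image"][:,:,::-1]); np.savez(f"{n}0.npz",**c); print(n,c["fx"],c["fy"],c["cx"],c["cy"],c["R"],c["t"])
E
```

```text
{'time': 0.0, 'joint_pos': array([-1.45500058e+00,  2.76586774e-01,  1.50609447e+00,  4.04059499e-06,
        1.36069994e+00, -1.20964350e-01]), 'joint_vel': array([-0.00048653,  0.00086486,  0.00256282, -0.00055098, -0.00045357,
        0.00074659]), 'tau': array([ 2.79818531e-03, -4.04582369e+01, -2.37223828e+01,  7.03719864e-02,
        3.41575441e-02, -1.46203556e-04]), 'position': array([ 0.13482029, -0.55839949,  0.20462484]), 'ee_rot': array([ 0.55510711,  0.43789809,  0.55599708, -0.43699954]), 'ft_force': array([-0.0478054 ,  0.04006482, -0.67703354]), 'ft_torque': array([-0.03043074, -0.04135082,  0.01887234]), 'opening': 0.9966834960850908} -0.0188
scene 597.9608495292708 597.9608495292708 312.46225826649976 232.68262320984326 [[-0.76693497  0.64166446  0.00880186]
 [ 0.36129983  0.44308974 -0.82044739]
 [-0.53035194 -0.62604968 -0.57165427]] [ 0.35745842 -0.12145338  1.72575888]
top 558.3442320554915 558.3442320554915 325.22838227767727 243.2473501409629 [[-4.50250285e-04 -9.99984745e-01  5.50510800e-03]
 [-9.89452738e-01 -3.51949927e-04 -1.44855639e-01]
 [ 1.44855366e-01 -5.51226547e-03 -9.89437486e-01]] [0.021378   0.45078185 1.30077706]
```

View pics/scene0.png

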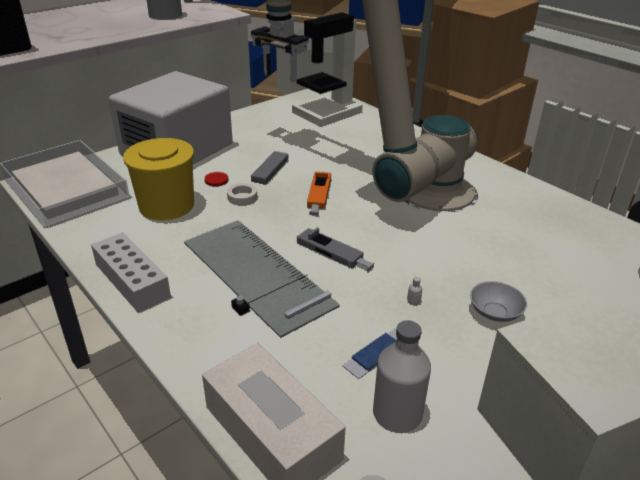

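View pics/top0.png

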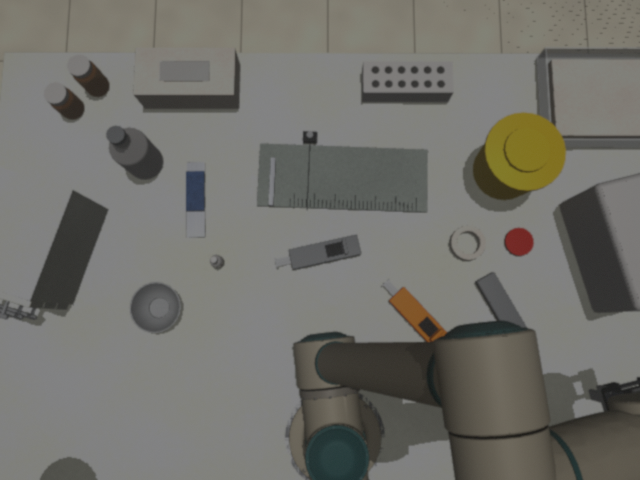

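```bash
cat > h.py <<'E'
import numpy as np,cv2
def load(n): return dict(np.load(n))
def proj(c,X):
    p=np.asarray(X)@c["R"].T+c["t"]; return np.stack([c["fx"]*p[...,0]/p[...,2]+c["cx"],c["fy"]*p[...,1]/p[...,2]+c["cy"]],-1)
def cloud(c):
    z=c["z_map"];v,u=np.mgrid[:480,:640]
    P=np.stack([(u-c["cx"])/c["fx"]*z,(v-c["cy"])/c["fy"]*z,z],-1)
    return (P-c["t"])@c["R"]   # R^T (p-t)
def onplane(c,uv,h):
    uv=np.atleast_2d(uv); d=np.stack([(uv[:,0]-c["cx"])/c["fx"],(uv[:,1]-c["cy"])/c["fy"],np.ones(len(uv))],-1)@c["R"]
    o=-c["R"].T@c["t"]; s=(h-o[2])/d[:,2]; return o+s[:,None]*d
E
python3 - <<'E'
from h import *
c=load("top0.npz");P=cloud(c)
I=c["image"]
cv2.imwrite("pics/c1.png",cv2.resize(I[130:280,245:440,::-1],None,fx=4,fy=4,interpolation=cv2.INTER_CUBIC))
s=load("scene0.npz")
cv2.imwrite("pics/c2.png",cv2.resize(s["image"][210:335,180:380,::-1],None,fx=4,fy=4,interpolation=cv2.INTER_CUBIC))
print("z noise desk",P[280:300,200:280,2].mean(),P[280:300,200:280,2].std(), P[170:190,330:400,2].mean())
def box(m,r):
    v0,v1,u0,u1=r;mm=np.zeros((480,640),bool);mm[v0:v1,u0:u1]=m[v0:v1,u0:u1]
    q=P[mm][:,:2].astype(np.float32)*1000;b=cv2.minAreaRect(q);print(len(q),b,q.mean(0),P[mm][:,2].mean());return b
Z=P[...,2]
print("case",box((Z>.018)&(Z<.05),(225,280,285,370)))
print("case+blade",box((Z>.010)&(Z<.05),(225,280,265,370)))
print("board",box((Z>.005)&(Z<.012),(130,220,250,435)))
print("bar",box((Z>.015)&(Z<.03),(140,220,255,290)))
print("ridge",box((Z>.036)&(Z<.05),(225,280,285,370)))
print("clamp",box((Z>.016)&(Z<.06),(120,146,295,325)))
E
```

```text
z noise desk 0.004239486225639352 0.0755248033308864 0.014903371335760848
1448 ((430.7607727050781, 27.965850830078125), (50.89833068847656, 180.69444274902344), 12.238500595092773) [431.16074  23.05136] 0.025692287066321918
case ((430.7607727050781, 27.965850830078125), (50.89833068847656, 180.69444274902344), 12.238500595092773)
1606 ((441.1941223144531, 33.414451599121094), (216.82257080078125, 104.39456176757812), 89.09491729736328) [429.23413   30.224493] 0.024707188453064636
case+blade ((441.1941223144531, 33.414451599121094), (216.82257080078125, 104.39456176757812), 89.09491729736328)
8402 ((628.1475830078125, -21.802932739257812), (227.98587036132812, 462.1745910644531), 0.17315542697906494) [619.6044  -26.56627] 0.008287423609946044
board ((628.1475830078125, -21.802932739257812), (227.98587036132812, 462.1745910644531), 0.17315542697906494)
237 ((621.867431640625, 139.95382690429688), (148.33236694335938, 69.74560546875), 6.357271671295166) [607.4059  152.04608] 0.02016622721271352
bar ((621.867431640625, 139.95382690429688), (148.33236694335938, 69.74560546875), 6.357271671295166)
58 ((439.9111328125, -6.277441024780273), (34.49177932739258, 45.868873596191406), 9.112126350402832) [441.80637  -21.136963] 0.041271746620578885
ridge ((439.9111328125, -6.277441024780273), (34.49177932739258, 45.868873596191406), 9.112126350402832)
145 ((720.0753784179688, 59.92683029174805), (36.116546630859375, 26.94403648376465), 83.9658432006836) [719.28564   59.791904] 0.0247356437270817
clamp ((720.0753784179688, 59.92683029174805), (36.116546630859375, 26.94403648376465), 83.9658432006836)
```

View pics/c1.png

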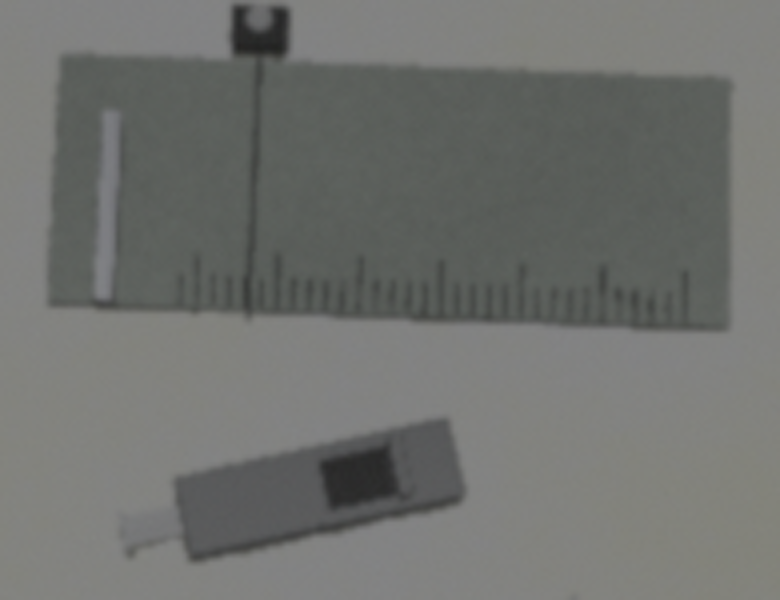

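View pics/c2.png

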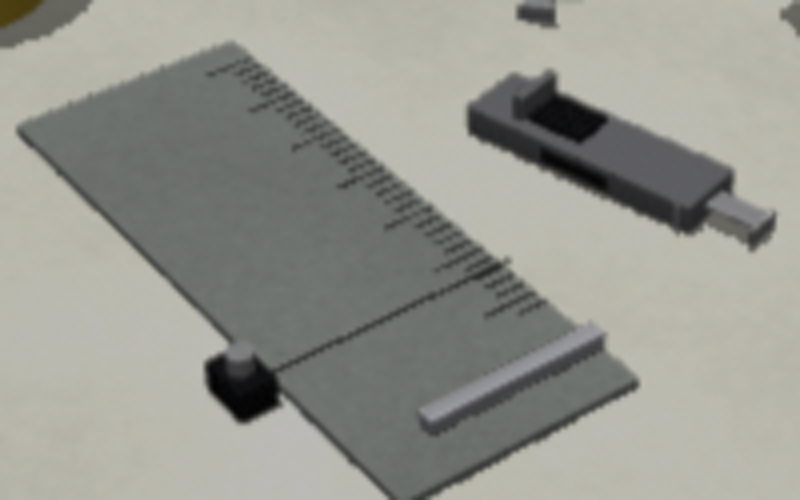

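```bash
cat > fit.py <<'E'
from h import *
from scipy.optimize import minimize
from scipy.ndimage import map_coordinates
def T(p,X):
    x,y,a=p[:3];X=np.asarray(X,float);c,s=np.cos(a),np.sin(a)
    return np.stack([x+c*X[...,0]-s*X[...,1],y+s*X[...,0]+c*X[...,1],X[...,2]],-1)
def grad(c,sig=1.0):
    g=cv2.GaussianBlur(c["image"].astype(np.float32),(0,0),sig)
    return np.sqrt(sum(cv2.Sobel(g[...,k],cv2.CV_32F,1,0)**2+cv2.Sobel(g[...,k],cv2.CV_32F,0,1)**2 for k in range(3)))
def seg(a,b,n=60): 
    t=np.linspace(.04,.96,n)[:,None]; return np.array(a)*(1-t)+np.array(b)*t
def fit(cams,segs,p0,sig=(2.5,1.0)):
    p=np.array(p0,float)
    for sg in sig:
        G=[grad(c,sg) for c in cams]
        def f(q):
            X=T([q[0]/1e3,q[1]/1e3,q[2]/1e2],segs); v=0
            for c,g in zip(cams,G):
                uv=proj(c,X); v-=np.minimum(map_coordinates(g,[uv[:,1],uv[:,0]],order=1),200).mean()
            return v
        q0=np.array([p[0]*1e3,p[1]*1e3,p[2]*1e2])
        r=minimize(f,q0,method="Nelder-Mead",options=dict(initial_simplex=q0+np.array([[0,0,0],[4,0,0],[0,4,0],[0,0,3]])))
        p=r.x/[1e3,1e3,1e2]
    return p,r.fun
def rect(x0,x1,y0,y1,z):
    c=[(x0,y0,z),(x1,y0,z),(x1,y1,z),(x0,y1,z)]
    return np.vstack([seg(c[i],c[(i+1)%4]) for i in range(4)])
BOARD=np.vstack([rect(-.21,.21,-.08,.08,.008)])
RULE=rect(-.085,.085,-.025,.025,.024)
def draw(c,p,S,col,I): 
    for u,v in proj(c,T(p,S)): 
        if 0<=u<640 and 0<=v<480: cv2.circle(I,(int(u*4+2),int(v*4+2)),1,col,-1)
E
python3 - <<'E'
from fit import *
t=load("top0.npz");s=load("scene0.npz")
b0=onplane(t,[[342.5,178]],.008)[0];print(b0)
c4=onplane(t,[[257,206.2],[427,212]],.008);print(c4)
d=c4[0]-c4[1]; a0=np.arctan2(d[1],d[0])
r=onplane(t,[[288,258],[359,242]],.024);print(r)
for nm,cams in(("top",[t]),("scene",[s]),("both",[t,s])):
    pb,f=fit(cams,BOARD,[b0[0],b0[1],a0]);print(nm,"board",pb*[1e3,1e3,57.3],f)
    pr,f=fit(cams,RULE,[.43,.026,np.arctan2(.98,-.2)]);print(nm,"rule",pr*[1e3,1e3,57.3],f)
    if nm=="top":
        I=cv2.resize(t["image"][...,::-1],None,fx=4,fy=4)
        draw(t,pb,BOARD,(0,0,255),I);draw(t,pr,RULE,(0,255,0),I)
        draw(t,pb,rect(.168,.18,-.04,.08,.02),(255,0,0),I);draw(t,pr,rect(-.053,-.045,-.018,.018,.042),(0,0,255),I)
        cv2.imwrite("pics/f1.png",I[530:1110,1000:1760])
    if nm=="scene":
        I=cv2.resize(s["image"][...,::-1],None,fx=4,fy=4)
        draw(s,pb,BOARD,(0,0,255),I);draw(s,pr,RULE,(0,255,0),I)
        draw(s,pb,rect(.168,.18,-.04,.08,.02),(255,0,0),I);draw(s,pr,rect(-.053,-.045,-.018,.018,.042),(0,0,255),I)
        cv2.imwrite("pics/f2.png",I[840:1340,720:1520])
    np.savez("p_"+nm,pb=pb,pr=pr)
E
```

```text
[ 0.61769776 -0.02162085  0.008     ]
[[ 0.54628413  0.18870633  0.008     ]
 [ 0.53205311 -0.22875384  0.008     ]]
[[ 0.41633839  0.11045273  0.024     ]
 [ 0.45512769 -0.05994493  0.024     ]]
top board [618.83102096 -21.20444085  87.95991495] -142.68707275390625
top rule [430.04991024  23.31421785 102.55253436] -155.40234375
scene board [624.07288107 -15.15006952  87.78220525] -198.35768127441406
scene rule [440.13604109  32.51769351 110.07159154] -184.36537170410156
both board [622.74245758 -21.920126    87.81027936] -286.76116943359375
both rule [430.57637087  23.16461457 102.39294217] -320.0548400878906
```

View pics/f1.png

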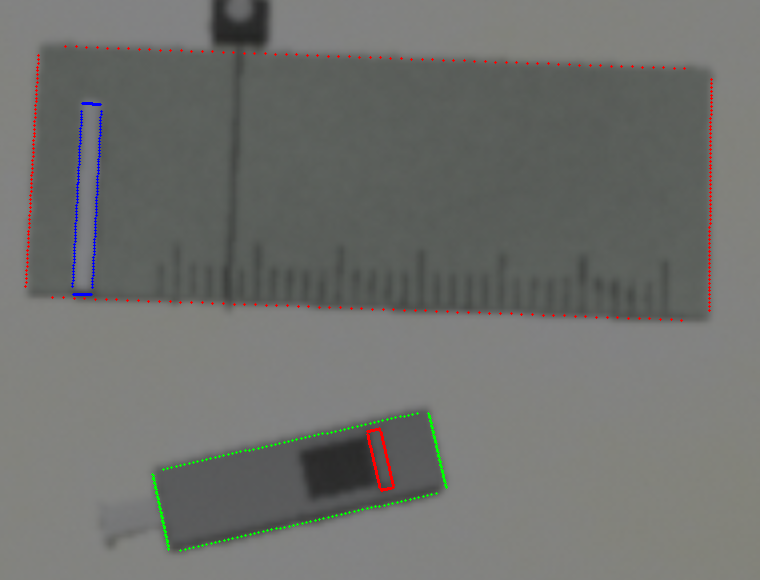

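View pics/f2.png

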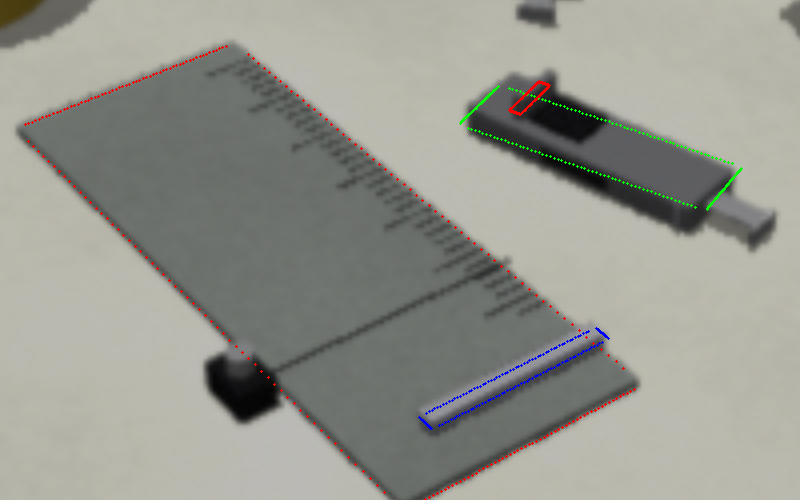

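```bash
python3 - <<'E'
from fit import *
t=load("top0.npz");s=load("scene0.npz")
B=np.vstack([BOARD,rect(.168,.18,-.04,.08,.020)])
Rr=np.vstack([RULE,rect(-.043,-.003,-.015,.015,.030)])
for nm,cams in(("top",[t]),("scene",[s]),("both",[t,s])):
  for sg in((1.,),(1.5,.8)):
    pb,f=fit(cams,B,[.6188,-.0212,1.5345],sg);pr,g=fit(cams,Rr,[.4305,.0232,1.788],sg)
    print(nm,pb*[1e3,1e3,57.2958],f,pr*[1e3,1e3,57.2958],g)
# marker line
P=np.array([[ (235+1000)/4,(120+530)/4],[(230+1000)/4,(260+530)/4]])
print(T([0,0,0],onplane(t,P,.008)))
E
```

```text
top [617.62369566 -20.92569617  88.62317515] -132.69955444335938 [431.00858332  22.94123231 103.20839513] -149.31246948242188
top [617.79653391 -20.98283974  88.46029229] -144.60340881347656 [431.11590923  22.94955119 102.94122743] -162.4622039794922
scene [623.84072769 -17.34600653  88.15972595] -183.84902954101562 [433.90288539  30.00410497 103.06375664] -186.46832275390625
scene [623.64476127 -17.44608394  88.07404147] -187.67877197265625 [433.91196031  29.23960105 103.4325622 ] -187.6040496826172
both [622.66956176 -20.98359264  87.89202441] -281.6871337890625 [432.33787873  23.81235132 103.90019995] -309.16448974609375
both [622.57986372 -21.02776276  87.90139478] -302.43914794921875 [432.0377035   23.76762811 103.60968652] -323.02886962890625
[[0.65722443 0.06208283 0.008     ]
 [0.5682377  0.06481995 0.008     ]]
```

```bash
cat > mv.py <<'E'
import numpy as np
from scipy.spatial.transform import Rotation as R
def rot(s): q=s["ee_rot"];return R.from_quat([q[1],q[2],q[3],q[0]])
def down(psi): # tool x down, z (jaw) at world angle psi
    z=np.array([np.cos(psi),np.sin(psi),0]);x=np.array([0,0,-1.]);return R.from_matrix(np.column_stack([x,np.cross(z,x),z]))
def plan(s,pos,psi):
    """shift in the present tool axes and rotvec (tool axes)"""
    r=rot(s);t=down(psi)
    return r.inv().apply(np.array(pos)-s["position"]),(r.inv()*t).as_rotvec()
def show(s):
    r=rot(s).as_matrix();print("t",round(s["time"],2),"pos",s["position"].round(4),"F",s["ft_force"].round(2),"M",s["ft_torque"].round(2),"open",round(s["opening"],3));print("x",r[:,0].round(4),"z ang",np.degrees(np.arctan2(r[1,2],r[0,2])).round(2),"j",s["joint_pos"].round(2))
E
python3 - <<'E'
from mv import *
from station import robot
s=robot.sense();show(s);print(rot(s).as_matrix().round(3))
for psi in(13,193): print(plan(s,[.431,.023,.1],np.radians(psi)))
E
```

```text
t 0.1 pos [ 0.1348 -0.5585  0.2047] F [ 0.09 -0.41 -0.1 ] M [-0.02 -0.04  0.02] open 0.999
x [-2.0e-04  1.6e-03 -1.0e+00] z ang -76.43 j [-1.45  0.28  1.51 -0.    1.36 -0.12]
[[-0.     0.972  0.235]
 [ 0.002  0.235 -0.972]
 [-1.     0.    -0.002]]
(array([ 0.10558786,  0.42429851, -0.49557697]), array([-1.56088059e+00, -1.13619489e-03, -1.39874531e-03]))
(array([ 0.10558786,  0.42429851, -0.49557697]), array([ 1.58071131e+00, -1.40254003e-03,  1.13927733e-03]))
```

```bash
python3 - <<'E'
from mv import *
from station import robot
s=robot.sense()
psi=np.radians(13); N=22; th=-1.561/N
from scipy.optimize import fsolve
def sim(v):
    r=rot(s);p=s["position"].copy();R0=r
    for i in range(N): p=p+R0.apply([0,v[0],v[1]]);R0=R0*R.from_rotvec([th,0,0])
    return p
v=fsolve(lambda v:(sim(v)-[.431,.023,0])[:2],[.03,-.01]);print(th,v,sim(np.round(v,4)))
E
```

```text
-0.07095454545454545 [ 0.03266606 -0.00386783] [0.43084331 0.0239143  0.2055895 ]
```

carry_out([
  [0,0.0327,-0.0039,-0.071,0,0,0],
  [0,0.0327,-0.0039,-0.071,0,0,0],
  [0,0.0327,-0.0039,-0.071,0,0,0],
  [0,0.0327,-0.0039,-0.071,0,0,0],
  [0,0.0327,-0.0039,-0.071,0,0,0],
  [0,0.0327,-0.0039,-0.071,0,0,0],
  [0,0.0327,-0.0039,-0.071,0,0,0],
  [0,0.0327,-0.0039,-0.071,0,0,0],
  [0,0.0327,-0.0039,-0.071,0,0,0],
  [0,0.0327,-0.0039,-0.071,0,0,0],
  [0,0.0327,-0.0039,-0.071,0,0,0],
], newtons=25)

```text
time: 1.02
position: [0.4035, -0.3272, 0.205]
ee_rot: [0.68, 0.192, 0.681, -0.192]
ft_force: [1.5, 0.1, -0.5]
opening: 1.0
```

carry_out([
  [0,0.0327,-0.0039,-0.071,0,0,0],
  [0,0.0327,-0.0039,-0.071,0,0,0],
  [0,0.0327,-0.0039,-0.071,0,0,0],
  [0,0.0327,-0.0039,-0.071,0,0,0],
  [0,0.0327,-0.0039,-0.071,0,0,0],
  [0,0.0327,-0.0039,-0.071,0,0,0],
  [0,0.0327,-0.0039,-0.071,0,0,0],
  [0,0.0327,-0.0039,-0.071,0,0,0],
  [0,0.0327,-0.0039,-0.071,0,0,0],
  [0,0.0327,-0.0039,-0.071,0,0,0],
  [0,0.0327,-0.0039,-0.071,0,0,0],
  [0,0,0,0,0,0,0],
])

```text
time: 2.02
position: [0.4279, 0.0283, 0.2051]
ee_rot: [0.702, -0.082, 0.703, 0.084]
ft_force: [0.4, 0.7, -0.3]
opening: 1.0
```

```bash
python3 - <<'E'
from mv import *
from station import robot
import cv2
s=robot.sense();show(s);print(plan(s,[.431,.023,.06],np.radians(13)))
for n in("scene","top"):
    c=robot.camera(n); np.savez(f"{n}1.npz",**c); 
    cv2.imwrite(f"pics/{n}1.png",cv2.resize(c["image"][130:350,150:450,::-1],None,fx=2.6,fy=2.6))
E
```

```text
t 2.02 pos [0.4279 0.0283 0.2051] F [ 0.4   0.66 -0.25] M [-0.07 -0.07 -0.04] open 1.0
x [-0.0025  0.0034 -1.    ] z ang 13.46 j [-0.1   0.05  1.79  0.    1.3  -0.34]
(array([ 0.14507284, -0.00642546,  0.00201766]), array([ 0.00800418, -0.00164245, -0.00387187]))
```

View pics/scene1.png

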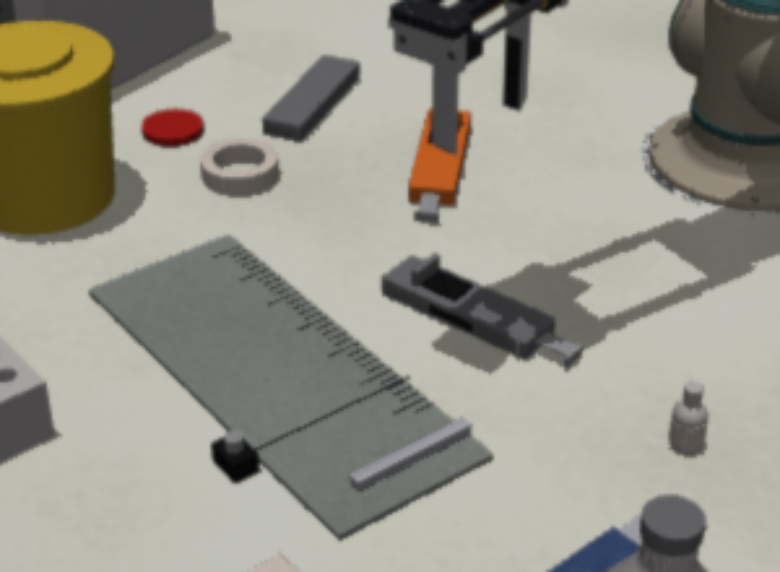

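View pics/top1.png

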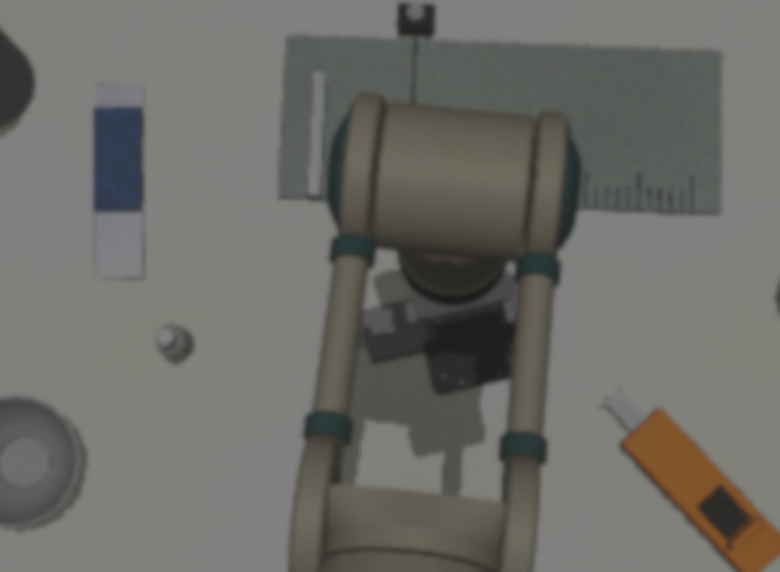

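carry_out([
  [0.02,-0.0064,0.002,0.006,-0.0016,-0.0039,0],
  [0.035,0,0,0,0,0,0],
  [0.035,0,0,0,0,0,0],
  [0.035,0,0,0,0,0,0],
  [0.03,0,0,0,0,0,0],
  [0.02,0,0,0,0,0,0],
  [0.015,0,0,0,0,0,0],
  [0,0,0,0,0,0,0],
  [0,0,0,0,0,0,0],
])

```text
time: 2.87
position: [0.4343, 0.016, 0.0149]
ee_rot: [0.703, -0.079, 0.703, 0.076]
ft_force: [0.1, -0.5, -0.4]
opening: 1.0
```

```bash
python3 - <<'E'
from mv import *
from station import robot
import cv2
s=robot.sense();show(s);print(plan(s,[.431,.023,.006],np.radians(13)))
c=robot.camera("scene"); np.savez("scene2.npz",**c); 
cv2.imwrite(f"pics/scene2.png",cv2.resize(c["image"][150:310,250:430,::-1],None,fx=4,fy=3.7))
E
```

```text
t 2.87 pos [0.4343 0.016  0.0149] F [ 0.13 -0.52 -0.39] M [ 0.   -0.11  0.04] open 1.0
x [ 6.0e-04 -3.6e-03 -1.0e+00] z ang 12.61 j [-0.12  0.27  2.07 -0.    0.79 -0.34]
(array([ 0.00885117,  0.00760092, -0.00172336]), array([-0.0068284 , -0.00025712,  0.00364176]))
```

View pics/scene2.png

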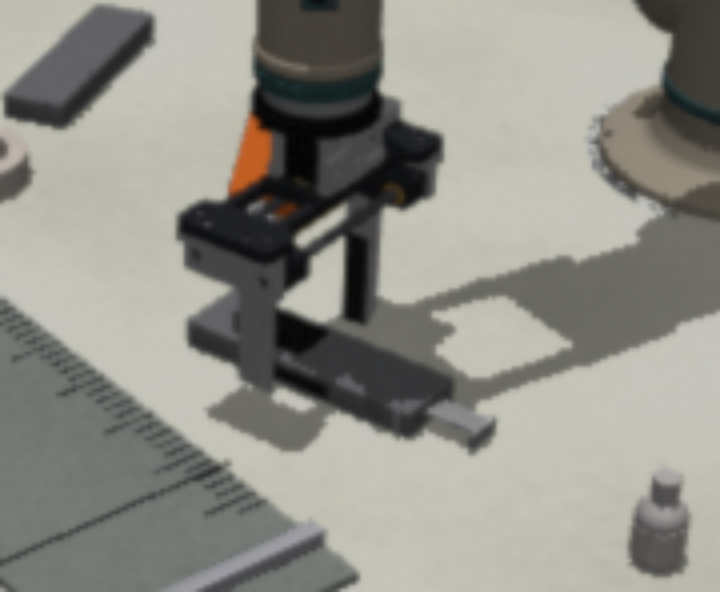

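carry_out([
  [0.004,0.013,-0.001,-0.007,0,0.0036,0],
  [0.006,0,0,0,0,0,0],
  [0,0,0,0,0,0,0.3],
  [0,0,0,0,0,0,0.6],
  [0,0,0,0,0,0,1],
  [0,0,0,0,0,0,1],
  [0,0,0,0,0,0,1],
  [0,0,0,0,0,0,1],
  [0,0,0,0,0,0,1],
], newtons=25)

```text
time: 3.67
position: [0.4311, 0.0295, 0.0055]
ee_rot: [0.703, -0.081, 0.702, 0.081]
ft_force: [2.5, 1.5, -0.8]
opening: 0.538
```

```bash
python3 - <<'E'
from mv import *
from station import robot
import cv2
s=robot.sense();show(s)
c=robot.camera("scene"); np.savez("scene3.npz",**c); 
cv2.imwrite(f"pics/scene3.png",cv2.resize(c["image"][150:310,250:430,::-1],None,fx=4,fy=3.7))
E
```

```text
t 3.67 pos [0.4311 0.0295 0.0055] F [ 2.54  1.53 -0.77] M [ 0.18 -0.36 -0.02] open 0.538
x [ 2.7e-03  1.0e-04 -1.0e+00] z ang 13.11 j [-0.09  0.28  2.09  0.    0.76 -0.32]
```

View pics/scene3.png

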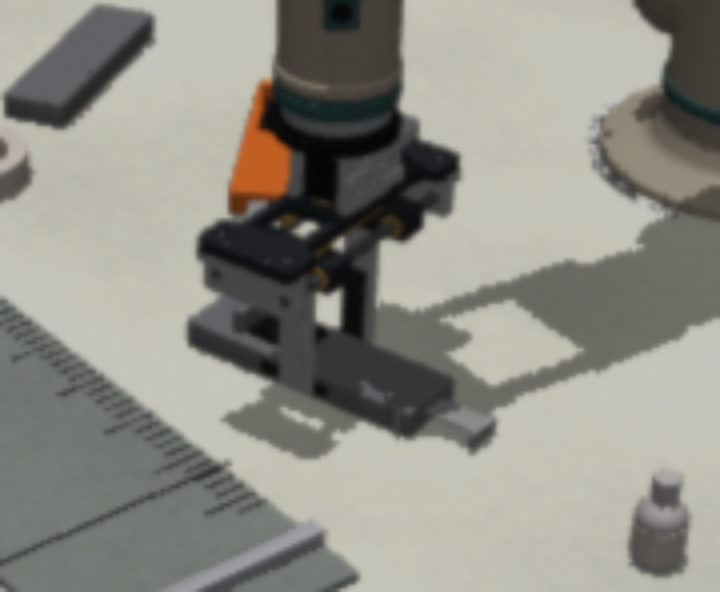

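carry_out([
  [-0.02,0,0,0,0,0,1],
  [-0.025,0,0,0,0,0,1],
  [-0.015,0,0.015,0,0,0,1],
  [0,-0.002,0.03,0,0,0,1],
  [0,-0.003,0.034,0,0,0,1],
  [0,-0.003,0.034,0,0,0,1],
  [0,-0.002,0.03,0,0,0,1],
  [0,-0.002,0.0174,0.05,0,0,1],
  [0,0,0,0.08,0,0,1],
  [0,0,0,0.08,0,0,1],
  [0,0,0,0.0466,0,0,1],
  [0,0,0,0,0,0,1],
])

```text
time: 4.72
position: [0.5879, 0.0543, 0.0638]
ee_rot: [0.706, 0.01, 0.708, -0.01]
ft_force: [0.5, -0.9, -5.0]
opening: 0.534
```

carry_out([
  [0,0,0,0,0,0,1],
  [0,0,0,0,0,0,1],
])

```text
time: 4.88
position: [0.5886, 0.0542, 0.0649]
ee_rot: [0.707, 0.009, 0.707, -0.009]
ft_force: [0.2, -0.1, -5.8]
opening: 0.533
```

```bash
python3 - <<'E'
from mv import *
from station import robot
import cv2
s=robot.sense();show(s);print(plan(s,[.59,.0539,.0655],np.radians(-1.7)))
c=robot.camera("scene"); np.savez("scene4.npz",**c); 
cv2.imwrite(f"pics/scene4.png",cv2.resize(c["image"][200:340,170:360,::-1],None,fx=4,fy=4))
c=robot.camera("top"); np.savez("top4.npz",**c); 
cv2.imwrite(f"pics/top4.png",cv2.resize(c["image"][130:280,245:440,::-1],None,fx=4,fy=4))
E
```

```text
t 4.88 pos [0.5886 0.0542 0.0649] F [ 0.19 -0.07 -5.82] M [ 0.02 -0.14  0.  ] open 0.533
x [-2.e-04 -0.e+00 -1.e+00] z ang -1.52 j [-0.03  0.41  1.68 -0.    1.06  0.  ]
(array([-0.0006438 , -0.00025493,  0.00137692]), array([ 3.08895211e-03, -1.90964040e-04,  1.13119743e-05]))
```

View pics/scene4.png

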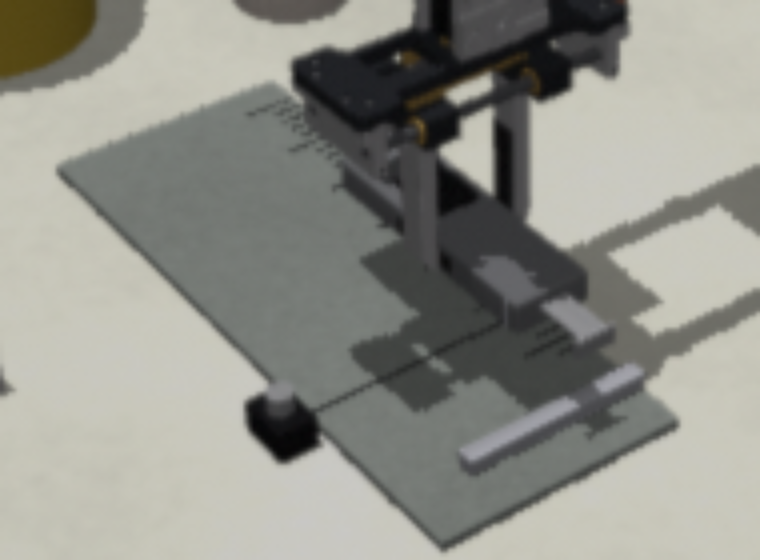

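View pics/top4.png

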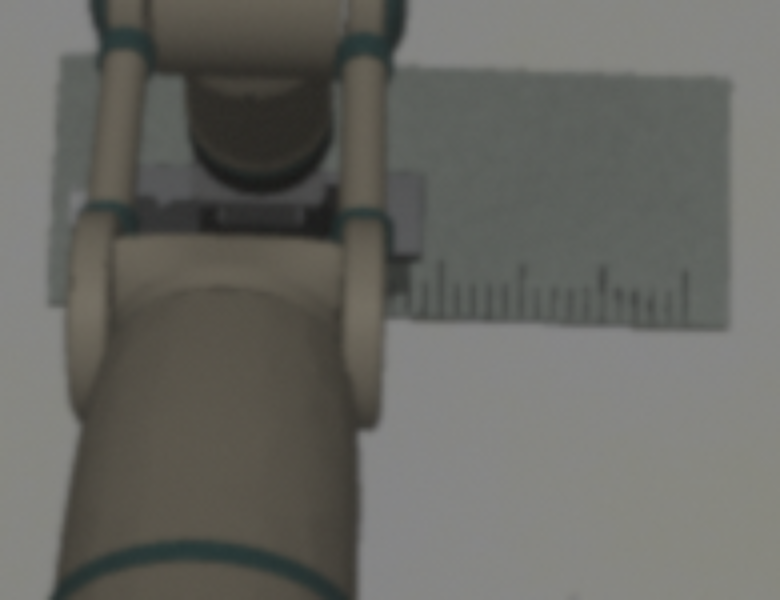

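```bash
python3 - <<'E'
from fit import *
s=load("scene4.npz");t=load("top4.npz")
z0=.0595
S=np.vstack([seg((.085,-.025,z0+.024),(.085,.025,z0+.024)),seg((.085,-.025,z0),(.085,.025,z0)),
 seg((.085,-.025,z0),(.085,-.025,z0+.024),25),seg((.085,.025,z0),(.085,.025,z0+.024),25),
 seg((.02,.025,z0+.024),(.085,.025,z0+.024)),seg((.02,-.025,z0+.024),(.085,-.025,z0+.024)),seg((.025,-.025,z0),(.085,-.025,z0)),
 seg((.085,.009,z0+.015),(.12,.009,z0+.015)),seg((.085,-.009,z0+.015),(.12,-.009,z0+.015)),seg((.122,-.013,z0+.015),(.122,.013,z0+.015))])
B=np.vstack([seg((-.21,-.08,.008),(.21,-.08,.008)),seg((.21,-.08,.008),(.21,.08,.008)),seg((.168,-.04,.02),(.168,.08,.02)),seg((.18,-.04,.02),(.18,.08,.02)),seg((-.21,-.08,.008),(-.21,.04,.008))])
for sg in((1.5,.8),(1.,)):
    pr,f=fit([s],S,[.591,.052,1.545],sg);print("rule",pr*[1e3,1e3,57.2958],f)
    pb,f=fit([s],B,[.622,-.018,1.54],sg);print("board",pb*[1e3,1e3,57.2958],f)
ca,sa=np.cos(pb[2]),np.sin(pb[2]);d=pr[:2]-pb[:2];print("rule in board",d[0]*ca+d[1]*sa,-d[0]*sa+d[1]*ca,(pr[2]-pb[2])*57.3)
I=cv2.resize(s["image"][...,::-1],None,fx=4,fy=4)
draw(s,pb,B,(0,0,255),I);draw(s,pr,S,(0,255,0),I);cv2.imwrite("pics/f4.png",I[800:1360,680:1440])
uv=(np.array([[424,172],[424,258]])+.5)/4-.5+[245,130]
print("rear top cam",onplane(t,uv,z0+.024))
E
```

```text
rule [588.63955964  47.07439347  88.17094649] -148.27581787109375
board [623.39288434 -17.60866344  87.89321407] -191.83541870117188
rule [588.4864538   46.52887768  88.02570798] -144.91949462890625
board [624.30967136 -17.62568477  87.84516205] -190.3881072998047
rule in board 0.06276221709818056 0.03821014137088597 0.18055916518051174
rear top cam [[ 0.61042804 -0.03787794  0.0835    ]
 [ 0.5589075  -0.03751518  0.0835    ]]
```

View pics/f4.png

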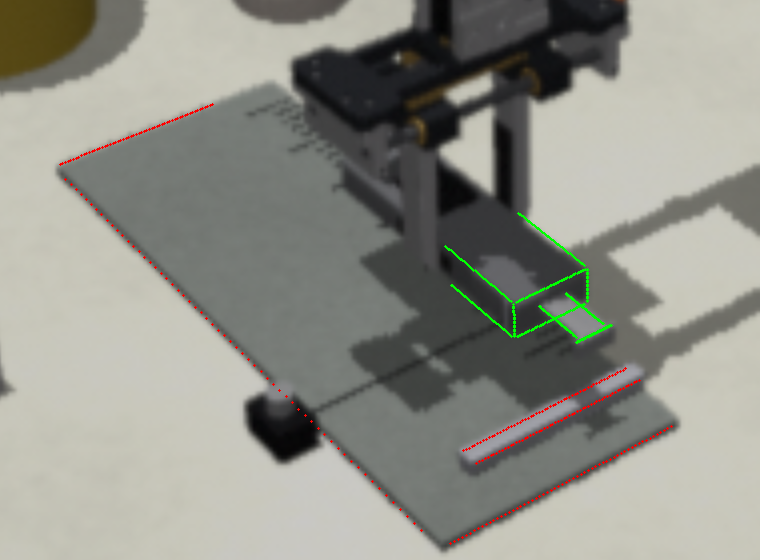

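```bash
python3 - <<'E'
from fit import *
s=load("scene0.npz");t=load("top0.npz")
def ov(c,p,S,x0,x1,y0,y1,k,out):
    I=cv2.resize(c["image"][y0:y1,x0:x1,::-1],None,fx=k,fy=k,interpolation=cv2.INTER_CUBIC)
    for u,v in proj(c,T(p,S)):
        cv2.circle(I,(int((u+.5-x0)*k),int((v+.5-y0)*k)),1,(0,0,255),-1)
    cv2.imwrite(out,I)
B=np.vstack([rect(-.21,.21,-.08,.08,.008),rect(.168,.18,-.04,.08,.02),seg((.21,-.08,0),(.21,.08,0)),seg((-.21,-.08,0),(.21,-.08,0))])
a=np.radians(88.2)
ov(s,[.6189,-.021,a],B,180,345,215,335,4.6,"pics/o1.png")
ov(s,[.6234,-.0176,a],B,180,345,215,335,4.6,"pics/o2.png")
ov(t,[.6177,-.021,a],B,250,435,135,220,4.3,"pics/o3.png")
E
```

```text
(no output)
```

View pics/o1.png

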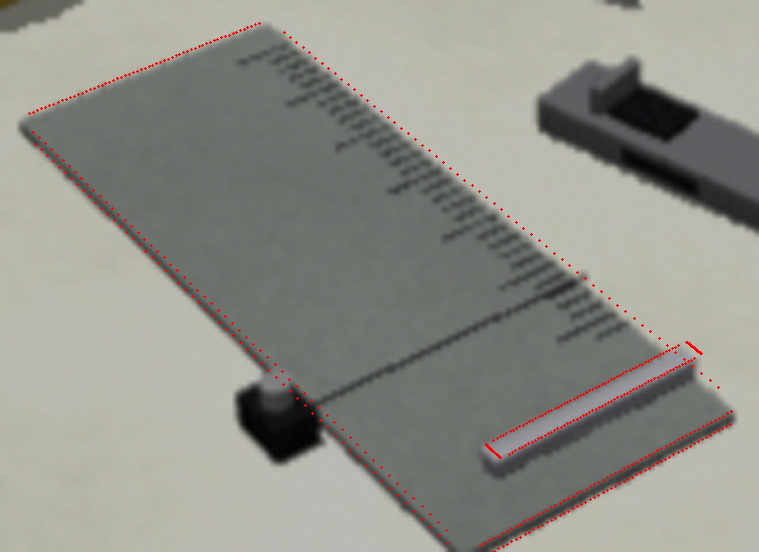

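View pics/o2.png

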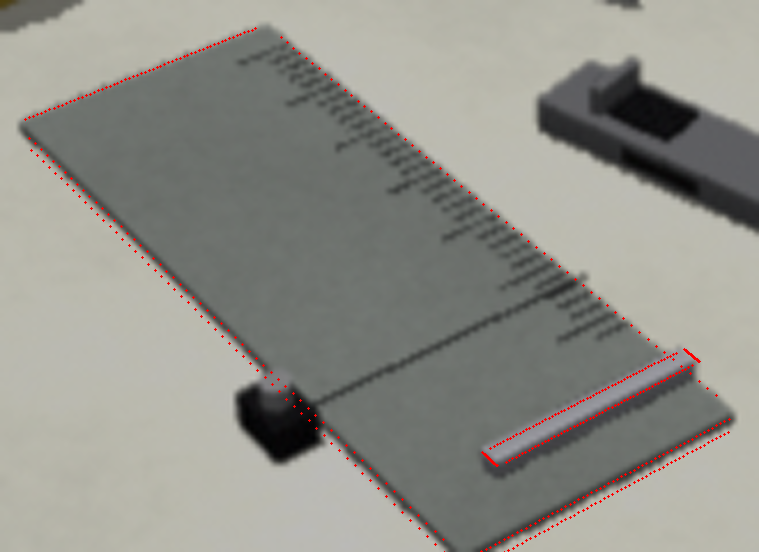

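View pics/o3.png

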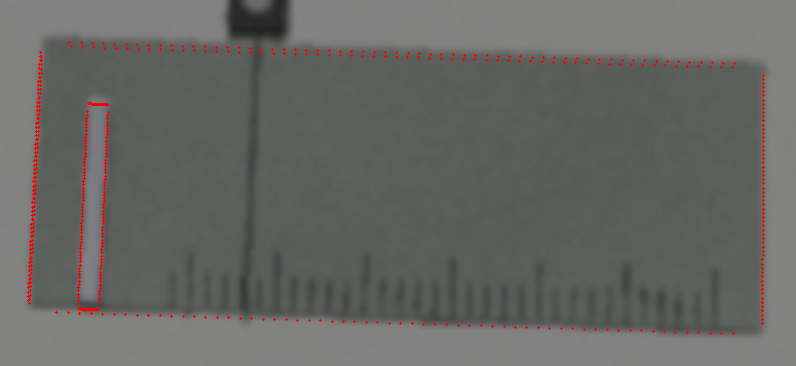

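carry_out([
  [0,0,0.0045,0.006,0,0,1],
  [0.015,0,0,0,0,0,1],
  [0.015,0,0,0,0,0,1],
  [0.005,0,0,0,0,0,1],
  [0,0,0,0,0,0,1],
  [0,0,0,0,0,0,1],
])

```text
time: 5.48
position: [0.5941, 0.0541, 0.0307]
ee_rot: [0.707, 0.012, 0.707, -0.012]
ft_force: [-0.7, -0.3, -6.2]
opening: 0.53
```

```bash
python3 - <<'E'
from mv import *
from station import robot
import cv2
s=robot.sense();show(s)
c=robot.camera("scene"); np.savez("scene5.npz",**c); 
cv2.imwrite(f"pics/scene5.png",cv2.resize(c["image"][250:340,250:350,::-1],None,fx=6.6,fy=6.6,interpolation=cv2.INTER_CUBIC))
E
```

```text
t 5.48 pos [0.5941 0.0541 0.0307] F [-0.73 -0.29 -6.2 ] M [-0.03 -0.16 -0.04] open 0.53
x [ 0.0014 -0.     -1.    ] z ang -1.93 j [-0.03  0.45  1.7   0.    0.98  0.01]
```

View pics/scene5.png

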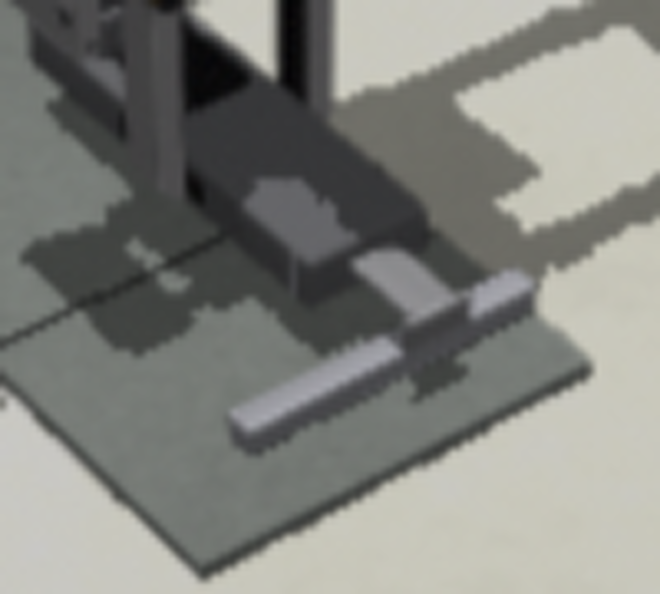

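```bash
cat > ov.py <<'E'
from fit import *
from mv import *
def boardmodel(): return np.vstack([rect(-.21,.21,-.08,.08,.008),rect(.168,.18,-.04,.08,.02),seg((.21,-.08,0),(.21,.08,0)),seg((-.21,-.08,0),(.21,-.08,0)),seg((.18,-.04,.008),(.18,.08,.008))])
def rulemodel(z0,d=0): 
    f=.085;return np.vstack([rect(-f,f,-.025,.025,z0+.024),rect(-f,f,-.025,.025,z0),rect(f+.034+d,f+.037+d,-.013,.013,z0+.0145),rect(f+.034+d,f+.037+d,-.013,.013,z0+.004),seg((f,.009,z0+.0145),(f+.034+d,.009,z0+.0145)),seg((f,-.009,z0+.0145),(f+.034+d,-.009,z0+.0145))])
def sharp(c,items,x0,x1,y0,y1,k,out,sh=(0,0)):
    I=cv2.resize(c["image"][y0:y1,x0:x1,::-1],None,fx=k,fy=k,interpolation=cv2.INTER_CUBIC)
    for p,S,col in items:
        for u,v in proj(c,T(p,S))+np.array(sh): cv2.circle(I,(int((u+.5-x0)*k),int((v+.5-y0)*k)),1,col,-1)
    cv2.imwrite(out,I)
E
python3 - <<'E'
from ov import *
c=load("scene5.npz")
a=np.radians(88.1)
# image shift for the board at fixed pose, using bar + near edges
G=grad(c,.8)
S=np.vstack([seg((.21,-.08,.008),(.21,.08,.008)),seg((-.21,-.08,.008),(.1,-.08,.008)),seg((.168,-.04,.02),(.168,.01,.02)),seg((.18,-.04,.02),(.18,.01,.02)),seg((.18,.05,.02),(.18,.08,.02)),seg((.168,-.04,.02),(.18,-.04,.02))])
best=[]
for bx in np.arange(.616,.627,.001):
  for by in np.arange(-.024,-.014,.001):
    uv=proj(c,T([bx,by,a],S)); v=np.minimum(map_coordinates(G,[uv[:,1],uv[:,0]],order=1),150).mean(); best.append((v,bx,by))
best.sort();print(best[-6:])
b=best[-1]
pr=[.5941-.007*.033,.0541-.007,np.radians(88.1)]
sharp(c,[([b[1],b[2],a],boardmodel(),(0,0,255)),(pr,rulemodel(.0307-.0055),(0,255,0))],250,350,250,340,6.6,"pics/o5.png")
E
```

```text
[(np.float32(147.56932), np.float64(0.625), np.float64(-0.017999999999999995)), (np.float32(147.59756), np.float64(0.624), np.float64(-0.016999999999999994)), (np.float32(147.67906), np.float64(0.623), np.float64(-0.016999999999999994)), (np.float32(148.23747), np.float64(0.622), np.float64(-0.017999999999999995)), (np.float32(148.94017), np.float64(0.623), np.float64(-0.017999999999999995)), (np.float32(149.08066), np.float64(0.624), np.float64(-0.017999999999999995))]
```

View pics/o5.png

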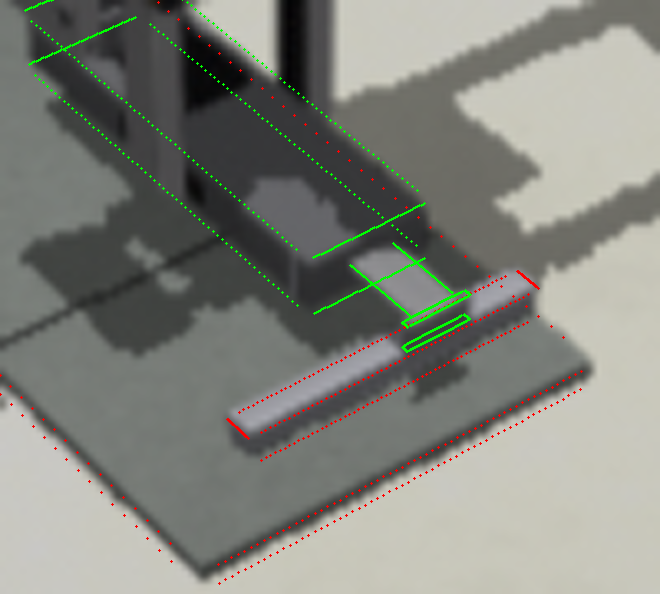

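```bash
python3 - <<'E'
from ov import *
c=load("scene5.npz")
G=grad(c,.8)
S=np.vstack([seg((.21,-.08,.008),(.21,.08,.008)),seg((-.21,-.08,.008),(.06,-.08,.008)),seg((.168,-.04,.02),(.168,.01,.02)),seg((.18,-.04,.02),(.18,.01,.02)),seg((.18,.05,.02),(.18,.08,.02)),seg((.168,-.04,.02),(.18,-.04,.02)),seg((.18,-.04,.008),(.18,.0,.008)),seg((.21,-.08,0),(.21,.08,0)),seg((-.21,-.08,0),(.06,-.08,0)),seg((.18,.08,.008),(.18,.08,.02),20),seg((.18,-.04,.008),(.18,-.04,.02),20)])
def f(q):
    uv=proj(c,T([q[0]/1e3,q[1]/1e3,q[2]/100],S))+q[3:5]; return -np.minimum(map_coordinates(G,[uv[:,1],uv[:,0]],order=1),150).mean()
rs=[]
for x0 in(617,620,623):
  for y0 in(-21,-18):
    for dv in(0,.8):
      q0=np.array([x0,y0,153.8,0,dv]); r=minimize(f,q0,method="Nelder-Mead",options=dict(maxiter=3000,initial_simplex=q0+np.vstack([np.zeros(5),np.diag([3,3,1,.7,.7])])));rs.append((r.fun,r.x))
rs.sort(key=lambda a:a[0])
for r in rs[:4]: print(r[0],r[1].round(2))
q=rs[0][1];pb=[q[0]/1e3,q[1]/1e3,q[2]/100]
pr=[.5941-.007*.033,.0541-.007,np.radians(88.1)]
sharp(c,[(pb,boardmodel(),(0,0,255)),(pr,rulemodel(.0307-.0055),(0,255,0))],250,350,250,340,6.6,"pics/o6.png",q[3:5])
ca,sa=np.cos(pb[2]),np.sin(pb[2]);d=np.array(pr[:2])-pb[:2];print("rule in board",d[0]*ca+d[1]*sa,-d[0]*sa+d[1]*ca,(pr[2]-pb[2])*57.3)
E
```

```text
-149.19041442871094 [600.02  24.16 152.26 -20.08  -6.49]
-148.85694885253906 [627.11   4.63 153.36  -5.04  -6.73]
-148.79876708984375 [630.5    2.63 153.45  -3.29  -6.88]
-148.57427978515625 [ 6.2635e+02 -1.2230e+01  1.5343e+02 -4.5000e-01 -2.1700e+00]
rule in board 0.022613888673184892 0.007253700286885905 0.8615261340390553
```

View pics/o6.png

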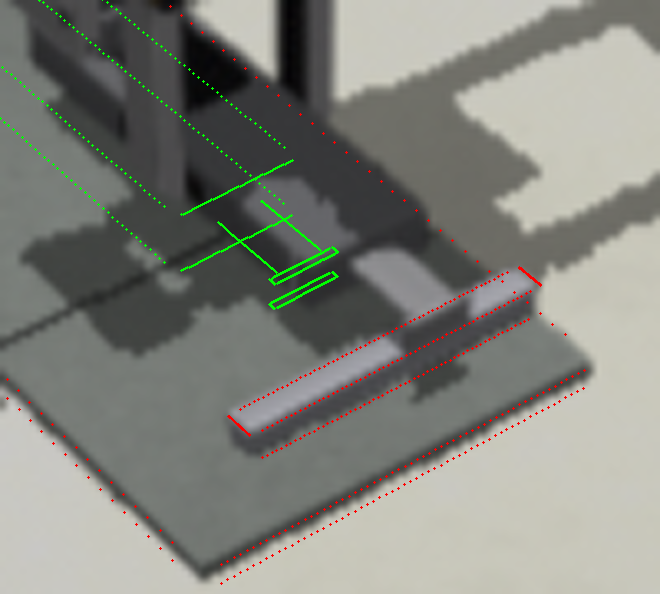

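```bash
python3 - <<'E'
from ov import *
c=load("scene5.npz")
I=cv2.resize(c["image"][280:320,280:340,::-1],None,fx=13,fy=13,interpolation=cv2.INTER_CUBIC)
I=cv2.convertScaleAbs(I,alpha=1.3)
cv2.imwrite("pics/z5.png",I)
E
```

```text
(no output)
```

View pics/z5.png

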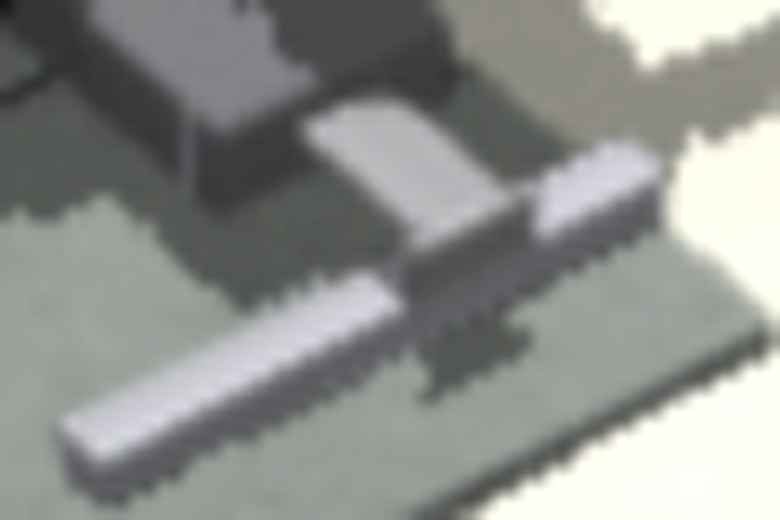

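```bash
python3 - <<'E'
from ov import *
c=load("scene5.npz")
a=np.radians(88.1);pb=[.621,-.02,a]
def px(q): return (np.array(q)+.5)/13-.5+280
ref_obs=px([377,317.5]);ref=proj(c,T(pb,np.array([.18,.02,.02])))
print("shift",ref_obs-ref)
z0=.0307-.0055
for z,o in((z0+.015,[467.5,220]),(z0+.004,[471,277])):
    xyz=onplane(c,px(o)-(ref_obs-ref),z)[0]; d=xyz[:2]-pb[:2]
    print("tang outer in board",d[0]*np.cos(a)+d[1]*np.sin(a),-d[0]*np.sin(a)+d[1]*np.cos(a))
E
```

```text
shift [-1.67866292  0.65468808]
tang outer in board 0.1879690921110257 0.03253304196985833
tang outer in board 0.18968773093382169 0.03209731330258133
```

carry_out([
  [0.006,0,0.001,0,0,0,1],
  [0.005,0,0,0,0,0,1],
  [0.003,0,0,0,0,0,1],
  [0.002,0,0,0,0,0,1],
  [0,0,0,0,0,0,1],
  [0,0,0,0,0,0,1],
])

```text
time: 6.03
position: [0.5949, 0.0541, 0.0145]
ee_rot: [0.707, 0.012, 0.707, -0.012]
ft_force: [-0.1, 0.3, -6.1]
opening: 0.529
```

```bash
python3 - <<'E'
from mv import *
from station import robot
import cv2
s=robot.sense();show(s)
c=robot.camera("scene"); np.savez("scene6.npz",**c); 
I=cv2.resize(c["image"][275:320,270:340,::-1],None,fx=11,fy=11,interpolation=cv2.INTER_CUBIC)
cv2.imwrite(f"pics/scene6.png",cv2.convertScaleAbs(I,alpha=1.3))
E
```

```text
t 6.03 pos [0.5949 0.0541 0.0145] F [-0.12  0.32 -6.1 ] M [ 0.05 -0.08 -0.  ] open 0.529
x [ 0.0014 -0.     -1.    ] z ang -1.92 j [-0.03  0.47  1.72  0.    0.95  0.01]
```

View pics/scene6.png

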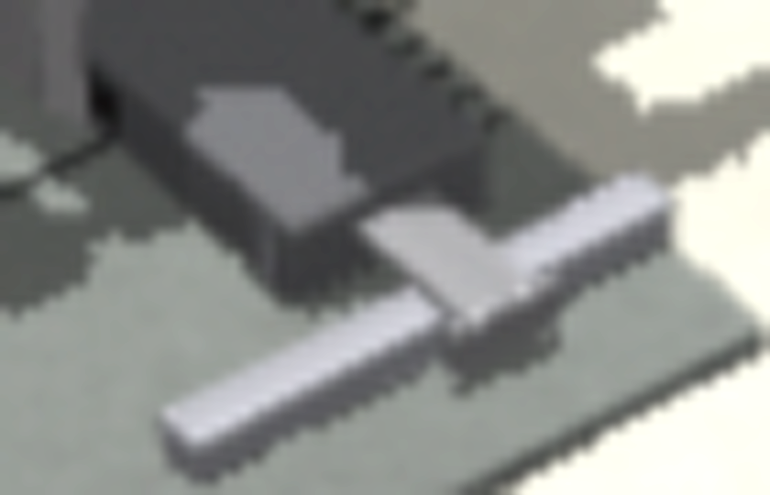

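carry_out([
  [0.001,0,0,0,0,0,1],
  [0.0005,0,0,0,0,0,1],
  [0,0,0,0,0,0,1],
  [0,0,0,0,0,0,1],
])

```text
time: 6.42
position: [0.5953, 0.0541, 0.0136]
ee_rot: [0.708, 0.012, 0.706, -0.012]
ft_force: [-0.1, -0.6, -2.8]
opening: 0.527
```

carry_out([
  [0,0,0,0,0,0,0.3],
  [0,0,0,0,0,0,0.2],
  [0,0,0,0,0,0,0.2],
  [-0.02,0,0,0,0,0,0.2],
  [-0.03,0,0,0,0,0,0.2],
  [-0.015,0,0,0,0,0,0.2],
  [0,-0.02,0,0,0,0,1],
  [0,-0.02,0,0,0,0,1],
  [0,0,0,0,0,0,1],
  [0,0,0,0,0,0,1],
  [0,0,0,0,0,0,1],
  [0,0,0,0,0,0,1],
])

```text
time: 7.42
position: [0.5935, 0.0148, 0.0781]
ee_rot: [0.708, 0.012, 0.706, -0.012]
ft_force: [-0.1, 0.2, 0.2]
opening: 0.413
```

```bash
python3 - <<'E'
from mv import *
from station import robot
import cv2
s=robot.sense();show(s)
print(plan(s,[.594,.0141,.048],np.radians(-1.9)))
c=robot.camera("scene"); np.savez("scene7.npz",**c); 
cv2.imwrite(f"pics/scene7.png",cv2.resize(c["image"][200:330,200:350,::-1],None,fx=5,fy=4.6,interpolation=cv2.INTER_CUBIC))
E
```

```text
t 7.42 pos [0.5935 0.0148 0.0781] F [-0.11  0.16  0.17] M [-0.04 -0.07  0.05] open 0.413
x [ 1.5e-03  5.0e-04 -1.0e+00] z ang -1.91 j [-0.09  0.4   1.66  0.    1.09 -0.06]
(array([ 0.0300624 , -0.00069719,  0.0004701 ]), array([-0.00013456,  0.00145866, -0.00052211]))
```

View pics/scene7.png

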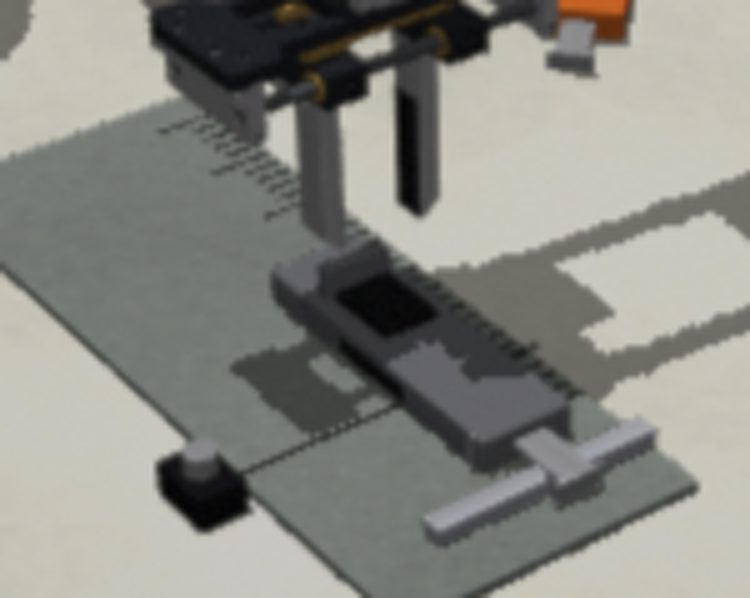

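carry_out([
  [0,0.001,0.0005,0,0.0015,0,1],
  [0,0,0,0,0,0,1],
  [0,0,0,0,0,0,1],
  [0,0,0,0,0,0,1],
  [0,0,0,0,0,0,1],
  [0,0,0,0,0,0,1],
  [0.015,0,0,0,0,0,1],
  [0.01,0,0,0,0,0,1],
  [0,0,0,0,0,0,1],
  [0,0,0,0,0,0,1],
])

```text
time: 8.3
position: [0.5934, 0.0151, 0.0524]
ee_rot: [0.706, 0.012, 0.708, -0.012]
ft_force: [-0.4, -0.2, 0.4]
opening: 0.005
```

```bash
python3 - <<'E'
from mv import *
from station import robot
import cv2
s=robot.sense();show(s)
c=robot.camera("scene"); np.savez("scene8.npz",**c); 
cv2.imwrite(f"pics/scene8.png",cv2.resize(c["image"][220:310,225:325,::-1],None,fx=7,fy=6.5,interpolation=cv2.INTER_CUBIC))
E
```

```text
t 8.3 pos [0.5934 0.0151 0.0524] F [-0.36 -0.25  0.41] M [ 0.01 -0.14 -0.04] open 0.005
x [-1.9e-03  2.0e-04 -1.0e+00] z ang -1.93 j [-0.09  0.43  1.68  0.    1.03 -0.06]
```

View pics/scene8.png

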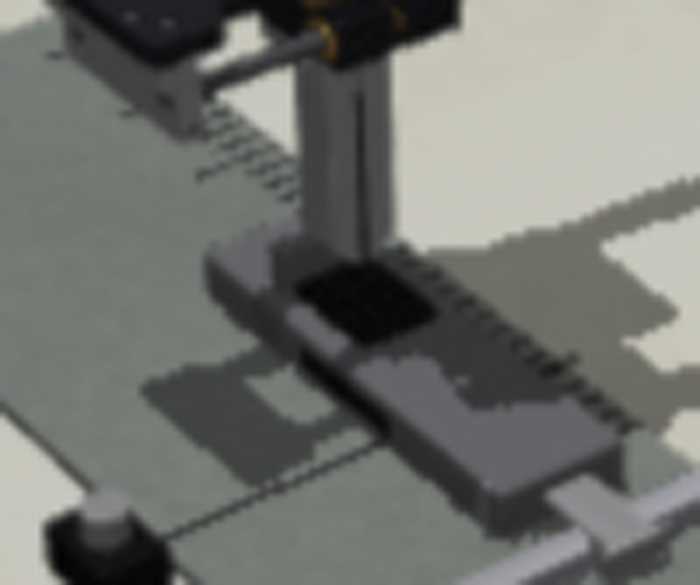

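```bash
python3 - <<'E'
from ov import *
c=load("scene8.npz")
pr=[.5951,.0471,np.radians(88.1)]
z0=.008
S=np.vstack([rect(-.043,-.003,-.015,.015,z0+.03),rect(-.053,-.045,-.018,.018,z0+.042),rect(-.085,.085,-.025,.025,z0+.024)])
pt=[.5934,.0151,np.radians(88.1)]
F=rect(-.008,.008,-.0125,.0125,.0524)
I=cv2.resize(c["image"][220:310,225:325,::-1],None,fx=7,fy=6.5,interpolation=cv2.INTER_CUBIC)
I=cv2.convertScaleAbs(I,alpha=1.5)
for p,X,col in((pr,S,(0,255,0)),(pt,F,(0,0,255))):
    for u,v in proj(c,T(p,X)): cv2.circle(I,(int((u+.5-225)*7),int((v+.5-220)*6.5)),1,col,-1)
cv2.imwrite("pics/o8.png",I)
E
```

```text
(no output)
```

View pics/o8.png

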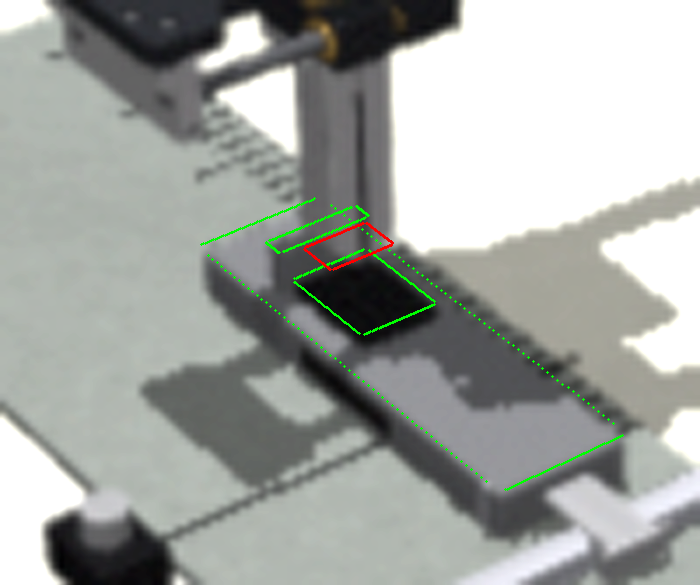

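```bash
python3 - <<'E'
from ov import *
for n,pb in(("top0.npz",[.6195,-.021,np.radians(88.2)]),("scene0.npz",[.6225,-.0185,np.radians(88.1)])):
    c=load(n);g=cv2.cvtColor(c["image"],cv2.COLOR_RGB2GRAY).astype(float)
    xs=np.arange(.03,.205,.0005)
    def prof(y,z,x=xs):
        X=np.stack([x,np.full_like(x,y),np.full_like(x,z)],-1);uv=proj(c,T(pb,X));return map_coordinates(g,[uv[:,1],uv[:,0]],order=1)
    ys=np.linspace(-.06,.03,40)
    L=[]
    for y in ys:
        p=prof(y,.008); m=(xs>.05)&(xs<.115); d=p[m]-np.median(p[m]); w=np.clip(-d-8,0,None); L.append((w*xs[m]).sum()/w.sum() if w.sum()>0 else np.nan)
    L=np.array(L);k=np.polyfit(ys[~np.isnan(L)],L[~np.isnan(L)],1)
    # bar top edges brightness
    bb=[]
    for y in np.linspace(-.035,.075,40):
        p=prof(y,.02);m=(xs>.155)&(xs<.19);b=np.median(p[(xs>.13)&(xs<.15)]);w=np.clip(p[m]-b-10,0,None);bb.append((w*xs[m]).sum()/w.sum())
    # outer +x end of board
    e=[];xe=np.arange(.19,.23,.0005)
    for y in np.linspace(-.07,.07,30):
        p=prof(y,.008,xe); e.append(xe[np.argmax(np.abs(np.gradient(cv2.GaussianBlur(p[None],(0,0),2)[0])))])
    xm=np.arange(-.23,-.19,.0005);e2=[xm[np.argmax(np.abs(np.gradient(cv2.GaussianBlur(prof(y,.008,xm)[None],(0,0),2)[0])))] for y in np.linspace(-.07,.07,30)]
    print(n,"line x at y0,y30",k[1],np.polyval(k,.03),"slope deg",np.degrees(k[0]),"bar c",np.median(bb),"end",np.median(e),"rear",np.median(e2), np.nanstd(L-np.polyval(k,ys)))
E
```

```text
top0.npz line x at y0,y30 0.08487933023691333 0.08498519565963712 slope deg 0.2021880639480537 bar c 0.17400290545045186 end 0.20950000000000002 rear -0.2105 0.00020087161586000222
scene0.npz line x at y0,y30 0.08310416557205813 0.08317625483185677 slope deg 0.13768034448947877 bar c nan end 0.21375000000000002 rear -0.2105 0.0003966308126091137<stdin>:15: RuntimeWarning: invalid value encountered in scalar divide
```

carry_out([
  [0.006,0,0.0005,0,-0.0019,0,1],
  [0.0055,0,0,0,0,0,1],
  [0,0,0,0,0,0,1],
  [0,-0.003,0,0,0,0,1],
  [0,-0.002,0,0,0,0,1],
  [0,0,0,0,0,0,1],
  [0,0,0,0,0,0,1],
])

```text
time: 8.93
position: [0.5942, 0.0102, 0.0416]
ee_rot: [0.708, 0.012, 0.706, -0.012]
ft_force: [-0.7, 1.7, -1.6]
opening: 0.005
```

carry_out([
  [0,-0.002,0,0,0,0,1],
  [0,0,0,0,0,0,1],
  [0,0,0,0,0,0,1],
])

```text
time: 9.18
position: [0.5943, 0.0081, 0.0416]
ee_rot: [0.708, 0.012, 0.706, -0.012]
ft_force: [0.3, 1.8, -0.8]
opening: 0.002
```

carry_out([
  [0,-0.002,0,0,0,0,1],
  [0,0,0,0,0,0,1],
  [0,0,0,0,0,0,1],
])

```text
time: 9.43
position: [0.5942, 0.0059, 0.0417]
ee_rot: [0.708, 0.012, 0.706, -0.012]
ft_force: [0.4, 2.3, -2.0]
opening: 0.008
```

carry_out([
  [0,-0.002,0,0,0,0,1],
  [0,0,0,0,0,0,1],
  [0,0,0,0,0,0,1],
])

```text
time: 9.68
position: [0.5942, 0.0052, 0.0417]
ee_rot: [0.708, 0.013, 0.706, -0.011]
ft_force: [-0.0, 5.6, -1.2]
opening: 0.005
```

carry_out([
  [0,-0.002,0,0,0,0,1],
  [0,0,0,0,0,0,1],
  [0,0,0,0,0,0,1],
])

```text
time: 9.93
position: [0.5941, 0.0038, 0.0417]
ee_rot: [0.708, 0.013, 0.706, -0.011]
ft_force: [-0.3, 6.7, -1.1]
opening: 0.006
```

carry_out([
  [0,-0.003,0,0,0,0,1],
  [0,-0.004,0,0,0,0,1],
  [0,-0.004,0,0,0,0,1],
  [0,-0.004,0,0,0,0,1],
  [0,-0.004,0,0,0,0,1],
  [0,-0.004,0,0,0,0,1],
  [0,-0.004,0,0,0,0,1],
  [0,-0.004,0,0,0,0,1],
  [0,-0.004,0,0,0,0,1],
  [0,-0.004,0,0,0,0,1],
  [0,-0.003,0,0,0,0,1],
  [0,-0.002,0,0,0,0,1],
])

```text
time: 10.93
position: [0.5924, -0.0393, 0.0417]
ee_rot: [0.708, 0.014, 0.706, -0.011]
ft_force: [-0.2, 9.6, -0.3]
opening: 0.005
```

carry_out([
  [0,0,0,0,0,0,1],
  [0,0,0,0,0,0,1],
  [0,0,0,0,0,0,1],
])

```text
time: 11.18
position: [0.5924, -0.0397, 0.0417]
ee_rot: [0.708, 0.014, 0.706, -0.011]
ft_force: [-0.9, 7.6, 0.3]
opening: 0.006
```

```bash
python3 - <<'E'
from mv import *
from station import robot
import cv2
s=robot.sense();show(s)
c=robot.camera("scene"); np.savez("scene9.npz",**c); 
I=cv2.resize(c["image"][220:330,200:340,::-1],None,fx=5.6,fy=5.4,interpolation=cv2.INTER_CUBIC)
cv2.imwrite(f"pics/scene9.png",cv2.convertScaleAbs(I,alpha=1.3))
c=robot.camera("top"); np.savez("top9.npz",**c); 
cv2.imwrite(f"pics/top9.png",cv2.resize(c["image"][130:230,245:440,::-1],None,fx=4,fy=4,interpolation=cv2.INTER_CUBIC))
E
```

```text
t 11.18 pos [ 0.5924 -0.0397  0.0417] F [-0.92  7.57  0.29] M [ 1.43 -0.14 -0.01] open 0.006
x [ 0.0016  0.004  -1.    ] z ang -1.99 j [-0.19  0.43  1.7   0.    1.01 -0.15]
```

View pics/scene9.png

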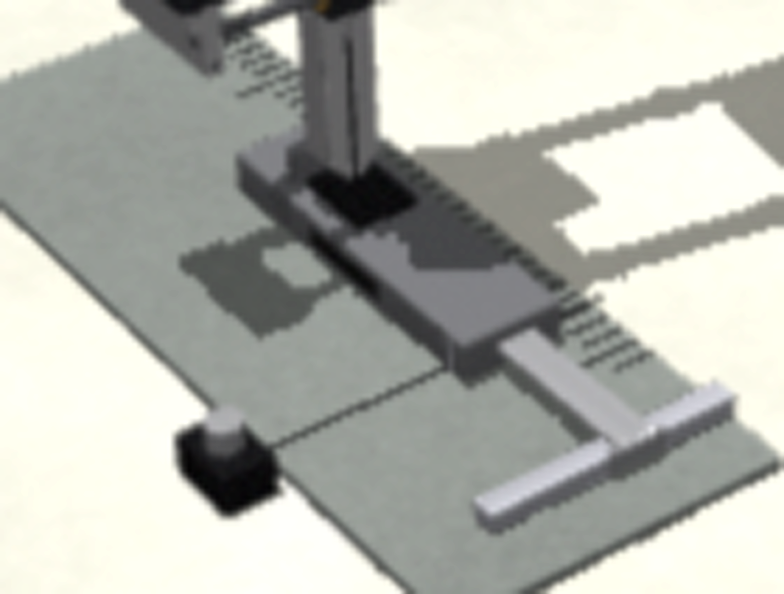

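View pics/top9.png

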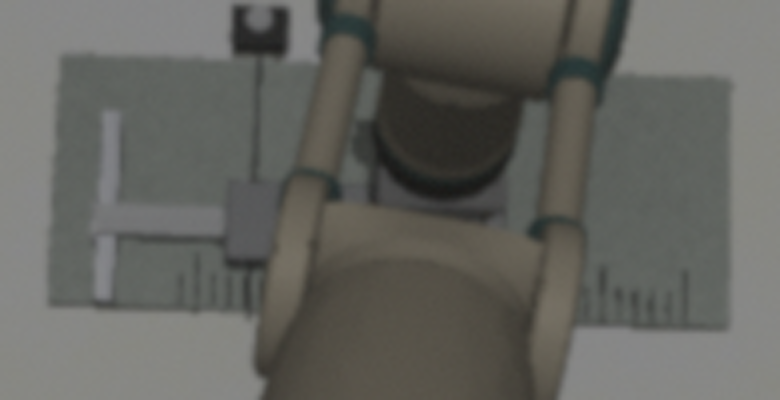

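```bash
cat > front.py <<'E'
from ov import *
def front(n,guess,pb=(.6195,-.021,np.radians(88.2))):
    c=load(n);g=cv2.GaussianBlur(cv2.cvtColor(c["image"],cv2.COLOR_RGB2GRAY),(0,0),.8).astype(float)
    xs=np.arange(guess-.012,guess+.012,.00025)
    def prof(y,z,x):
        X=np.stack([x,np.full_like(x,y),np.full_like(x,z)],-1);uv=proj(c,T(pb,X));return map_coordinates(g,[uv[:,1],uv[:,0]],order=1)
    r=[]
    for y in list(np.linspace(.009,.019,11))+list(np.linspace(.042,.05,8)):
        d=np.gradient(cv2.GaussianBlur(prof(y,.032,xs)[None],(0,0),3)[0]); i=np.argmax(d); w=np.clip(d[max(0,i-8):i+9],0,None);r.append((y,(w*xs[max(0,i-8):i+9]).sum()/w.sum()))
    r=np.array(r);k=np.polyfit(r[:,0],r[:,1],1)
    L=[];ys=np.linspace(-.06,-.02,20);xl=np.arange(.06,.11,.0005)
    for y in ys:
        p=prof(y,.008,xl);w=np.clip(-(p-np.median(p))-6,0,None)
        if w.sum()>0:L.append((w*xl).sum()/w.sum())
    # lateral edges near front
    e=[]
    for x in (guess-.012,guess-.009,guess-.006,guess-.003):
        yy=np.arange(-.01,.07,.0005);X=np.stack([np.full_like(yy,x),yy,np.full_like(yy,.032)],-1);uv=proj(c,T(pb,X));p=map_coordinates(g,[uv[:,1],uv[:,0]],order=1)
        d=np.abs(np.gradient(cv2.GaussianBlur(p[None],(0,0),3)[0]));a=yy[:80][np.argmax(d[:80])];b=yy[90:][np.argmax(d[90:])];e.append((a,b))
    print("front at y30",np.polyval(k,.03),"slope deg",np.degrees(k[0]),"sd",(r[:,1]-np.polyval(k,r[:,0])).std(),"line",np.median(L),"lateral edges",np.round(e,4).tolist())
E
python3 -c "
from front import *
front('top9.npz',.100)
c=load('top9.npz');pb=[.6195,-.021,np.radians(88.2)]
sharp(c,[(pb,boardmodel(),(0,0,255)),(pb,rect(-.07,.10,.005,.055,.032),(0,255,0))],250,350,150,220,7.5,'pics/o9.png')"
```

```text
front at y30 0.10293401758543635 slope deg 3.0596987311812427 sd 0.001280266214576865 line 0.08478743162667782 lateral edges [[0.0, 0.051], [0.0015, 0.0585], [0.002, 0.0585], [0.0015, 0.058]]
```

View pics/o9.png

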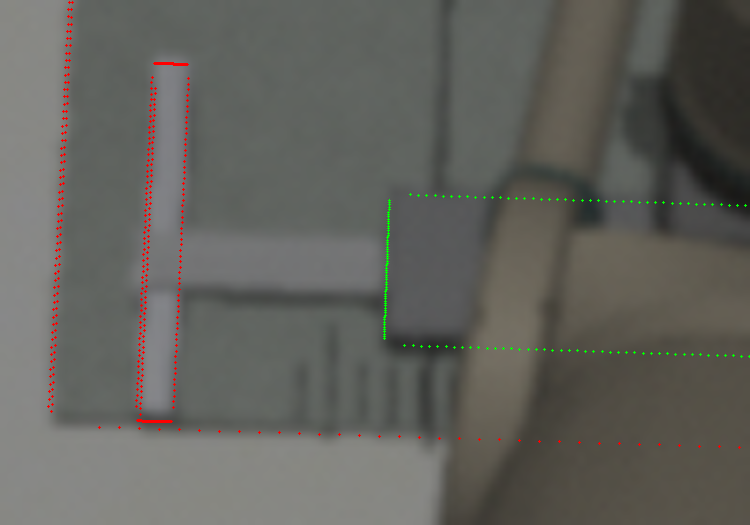

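carry_out([
  [0,-0.004,0,0,0,0,1],
  [0,-0.004,0,0,0,0,1],
  [0,-0.004,0,0,0,0,1],
  [0,0,0,0,0,0,1],
  [0,0,0,0,0,0,1],
  [0,0,0,0,0,0,1],
])

```text
time: 11.78
position: [0.5919, -0.0517, 0.0417]
ee_rot: [0.707, 0.014, 0.706, -0.011]
ft_force: [-0.6, 7.0, -0.3]
opening: 0.005
```

```bash
python3 - <<'E'
from mv import *
from ov import *
from station import robot
s=robot.sense();show(s)
c=robot.camera("scene"); np.savez("scene10.npz",**c)
c=robot.camera("top"); np.savez("top10.npz",**c)
pb=[.6195,-.021,np.radians(88.2)]
sharp(c,[(pb,rect(.168,.18,-.04,.08,.02),(0,0,255)),(pb,rect(-.07,.0885,.004,.054,.032),(0,255,0)),(pb,seg((.085,-.08,.008),(.085,-.03,.008)),(0,255,255))],250,350,150,220,7.5,'pics/o10.png')
E
```

```text
t 11.78 pos [ 0.5919 -0.0517  0.0417] F [-0.6   7.04 -0.35] M [ 1.42 -0.08 -0.02] open 0.005
x [ 0.0015  0.0039 -1.    ] z ang -2.0 j [-0.21  0.44  1.7   0.    1.01 -0.17]
```

View pics/o10.png

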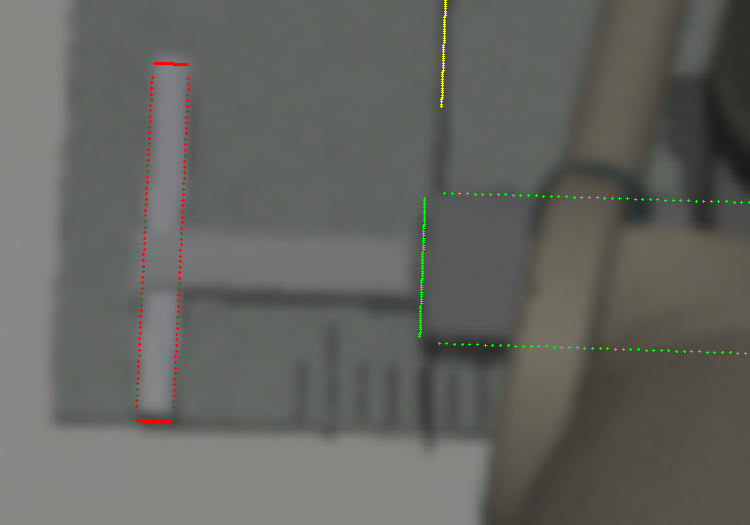

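```bash
python3 - <<'E'
from ov import *
c=load("scene10.npz")
I=cv2.resize(c["image"][270:310,240:300,::-1],None,fx=13,fy=13,interpolation=cv2.INTER_CUBIC)
cv2.imwrite("pics/z10.png",cv2.convertScaleAbs(I,alpha=1.4))
E
```

```text
(no output)
```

View pics/z10.png

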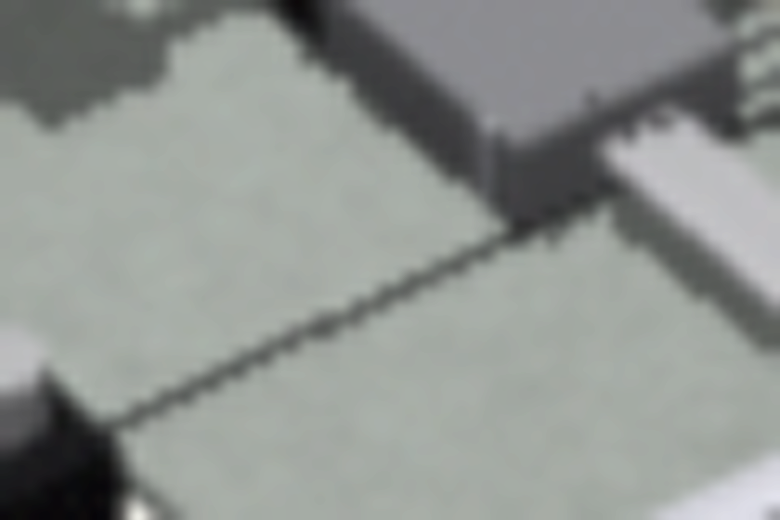

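carry_out([
  [0,-0.003,0,0,0,0,1],
  [0,-0.0025,0,0,0,0,1],
  [0,0,0,0,0,0,1],
  [0,0,0,0,0,0,1],
  [0,0,0,0,0,0,1],
])

```text
time: 12.3
position: [0.5918, -0.0568, 0.0417]
ee_rot: [0.707, 0.014, 0.707, -0.011]
ft_force: [-0.0, 8.9, -0.1]
opening: 0.005
```

```bash
python3 - <<'E'
from mv import *
from ov import *
from station import robot
s=robot.sense();show(s)
c=robot.camera("scene"); np.savez("scene11.npz",**c)
I=cv2.resize(c["image"][270:310,240:300,::-1],None,fx=13,fy=13,interpolation=cv2.INTER_CUBIC)
cv2.imwrite("pics/z11.png",cv2.convertScaleAbs(I,alpha=1.4))
E
```

```text
t 12.3 pos [ 0.5918 -0.0568  0.0417] F [-0.04  8.94 -0.14] M [ 1.62 -0.14  0.02] open 0.005
x [ 0.0015  0.0046 -1.    ] z ang -2.0 j [-0.22  0.44  1.7   0.01  1.01 -0.18]
```

View pics/z11.png

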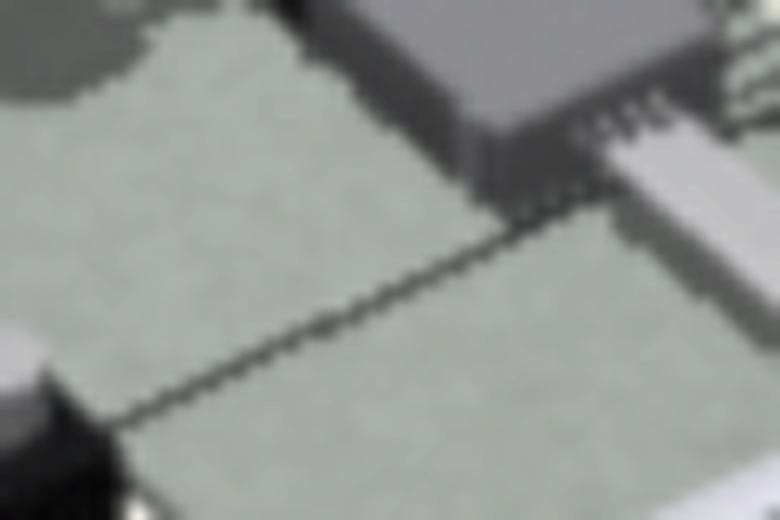

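carry_out([
  [0,-0.001,0,0,0,0,1],
  [0.002,0,0,0,0,0,1],
  [0.002,0,0,0,0,0,1],
  [0.001,0,0,0,0,0,1],
  [0,0,0,0,0,0,1],
])

```text
time: 12.77
position: [0.5929, -0.0573, 0.0383]
ee_rot: [0.709, 0.014, 0.705, -0.011]
ft_force: [0.0, 9.3, 6.1]
opening: 0.006
```

carry_out([
  [0.002,0,0,0,0,0,1],
  [0.002,0,0,0,0,0,1],
  [0,0,0,0,0,0,1],
])

```text
time: 13.02
position: [0.5931, -0.0573, 0.0353]
ee_rot: [0.709, 0.014, 0.705, -0.011]
ft_force: [-1.3, 11.2, 11.9]
opening: 0.002
```

carry_out([
  [0.002,0,0,0,0,0,1],
  [0.001,0,0,0,0,0,1],
  [0,0,0,0,0,0,1],
  [0,0,0,0,0,0,1],
])

```text
time: 13.35
position: [0.5932, -0.0573, 0.0331]
ee_rot: [0.709, 0.014, 0.705, -0.011]
ft_force: [-2.7, 11.7, 16.8]
opening: 0.006
```

carry_out([
  [0.0015,0,0,0,0,0,1],
  [0,0,0,0,0,0,1],
  [0,0,0,0,0,0,1],
])

```text
time: 13.6
position: [0.5932, -0.0573, 0.0329]
ee_rot: [0.709, 0.014, 0.705, -0.011]
ft_force: [-4.8, 11.6, 23.8]
opening: 0.004
```

carry_out([
  [0.001,0,0,0,0,0,1],
  [0,0,0,0,0,0,1],
  [-0.002,0,0,0,0,0,1],
  [-0.002,0,0,0,0,0,1],
  [0,0,0,0,0,0,1],
])

```text
time: 14.02
position: [0.593, -0.0574, 0.0331]
ee_rot: [0.709, 0.014, 0.705, -0.011]
ft_force: [-0.5, 10.6, 7.7]
opening: 0.003
```

carry_out([
  [0,0.001,0,0,0,0,1],
  [0,0.001,0,0,0,0,1],
  [0,0,0,0,0,0,1],
  [0,0,0,0,0,0,1],
])

```text
time: 14.35
position: [0.593, -0.0574, 0.0331]
ee_rot: [0.709, 0.013, 0.705, -0.012]
ft_force: [-1.3, 4.8, 8.0]
opening: 0.006
```

```bash
python3 - <<'E'
from mv import *
from ov import *
from station import robot
s=robot.sense();show(s)
c=robot.camera("scene"); np.savez("scene12.npz",**c)
I=cv2.resize(c["image"][270:310,240:300,::-1],None,fx=13,fy=13,interpolation=cv2.INTER_CUBIC)
cv2.imwrite("pics/z12.png",cv2.convertScaleAbs(I,alpha=1.4))
E
```

```text
t 14.35 pos [ 0.593  -0.0574  0.0331] F [-1.26  4.84  8.02] M [ 0.95  0.17 -0.  ] open 0.006
x [ 0.0043  0.0013 -1.    ] z ang -1.95 j [-0.21  0.45  1.71  0.    0.99 -0.18]
```

View pics/z12.png

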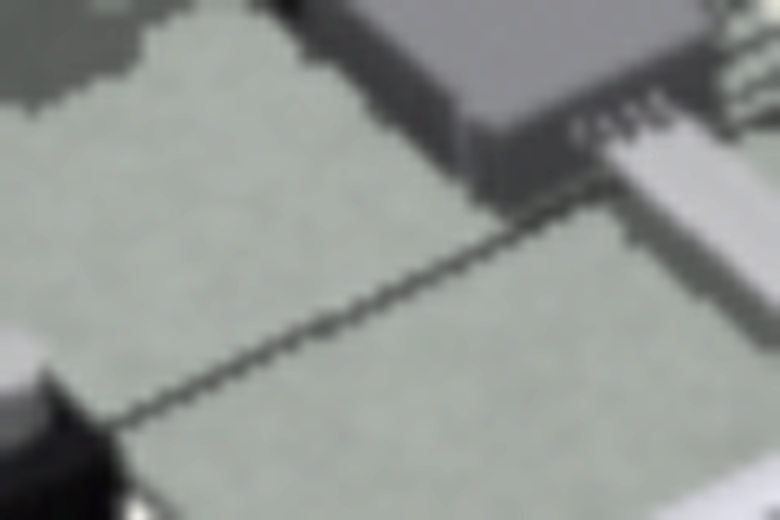

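carry_out([
  [-0.001,0.001,0,0,0,0,1],
  [0,0.001,0,0,0,0,1],
  [0,0.001,0,0,0,0,1],
  [0,0,0,0,0,0,1],
])

```text
time: 14.73
position: [0.5929, -0.0568, 0.0331]
ee_rot: [0.708, 0.011, 0.706, -0.012]
ft_force: [-0.5, -0.3, 6.1]
opening: 0.008
```

carry_out([
  [0,0.001,0,0,0,0,1],
  [0,0.001,0,0,0,0,1],
  [0,0,0,0,0,0,1],
])

```text
time: 14.98
position: [0.5933, -0.0549, 0.0331]
ee_rot: [0.708, 0.011, 0.706, -0.013]
ft_force: [-0.2, -1.8, 5.3]
opening: 0.005
```

carry_out([
  [-0.001,0.001,0,0,0,0,1],
  [0,0.001,0,0,0,0,1],
  [0,0.001,0,0,0,0,1],
  [0,0,0,0,0,0,1],
])

```text
time: 15.32
position: [0.5927, -0.051, 0.0332]
ee_rot: [0.708, 0.011, 0.706, -0.012]
ft_force: [-0.7, -2.6, 2.4]
opening: 0.005
```

```bash
python3 - <<'E'
from mv import *
from ov import *
from station import robot
s=robot.sense();show(s)
c=robot.camera("scene"); np.savez("scene13.npz",**c)
I=cv2.resize(c["image"][270:310,240:300,::-1],None,fx=13,fy=13,interpolation=cv2.INTER_CUBIC)
cv2.imwrite("pics/z13.png",cv2.convertScaleAbs(I,alpha=1.4))
E
```

```text
t 15.32 pos [ 0.5927 -0.051   0.0332] F [-0.68 -2.57  2.43] M [-0.41 -0.07 -0.02] open 0.005
x [ 0.0025 -0.0013 -1.    ] z ang -1.9 j [-0.2   0.44  1.71 -0.    0.99 -0.17]
```

View pics/z13.png

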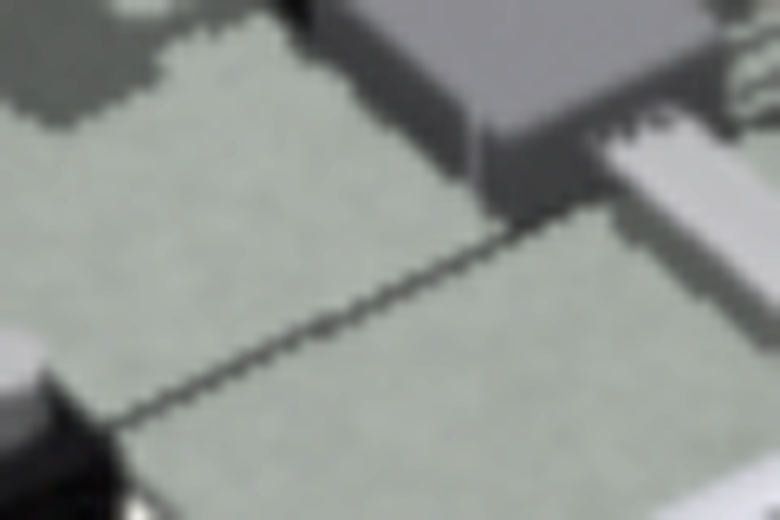

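carry_out([
  [-0.01,0,0,0,0,0,1],
  [-0.03,0,0,0,0,0,1],
  [-0.04,0,0,0,0,0,1],
  [-0.04,0,0,0,0,0,1],
  [-0.03,0,-0.04,0,0,0,1],
  [0,0,-0.04,0,0,0,1],
  [0,0,-0.04,0,0,0,1],
  [0,0,-0.04,0,0,0,1],
  [0,0,-0.03,0,0,0,1],
  [0,0,0,0,0,0,1],
  [0,0,0,0,0,0,1],
])

```text
time: 16.28
position: [0.4076, -0.0437, 0.1785]
ee_rot: [0.708, 0.012, 0.706, -0.012]
ft_force: [0.4, -0.2, 0.2]
opening: 0.008
```

```bash
python3 - <<'E'
from mv import *
from ov import *
from station import robot
s=robot.sense();show(s)
c=robot.camera("scene"); np.savez("scene14.npz",**c)
I=cv2.resize(c["image"][270:310,240:300,::-1],None,fx=13,fy=13,interpolation=cv2.INTER_CUBIC)
cv2.imwrite("pics/z14.png",cv2.convertScaleAbs(I,alpha=1.4))
cv2.imwrite("pics/scene14.png",c["image"][:,:,::-1])
c=robot.camera("top"); np.savez("top14.npz",**c)
cv2.imwrite("pics/top14.png",cv2.resize(c["image"][130:230,245:440,::-1],None,fx=4,fy=4,interpolation=cv2.INTER_CUBIC))
E
```

```text
t 16.28 pos [ 0.4076 -0.0437  0.1785] F [ 0.41 -0.22  0.24] M [-0.01 -0.14  0.01] open 0.008
x [ 3.3e-03  3.0e-04 -1.0e+00] z ang -1.95 j [-0.28  0.04  1.87  0.    1.23 -0.24]
```

View pics/z14.png

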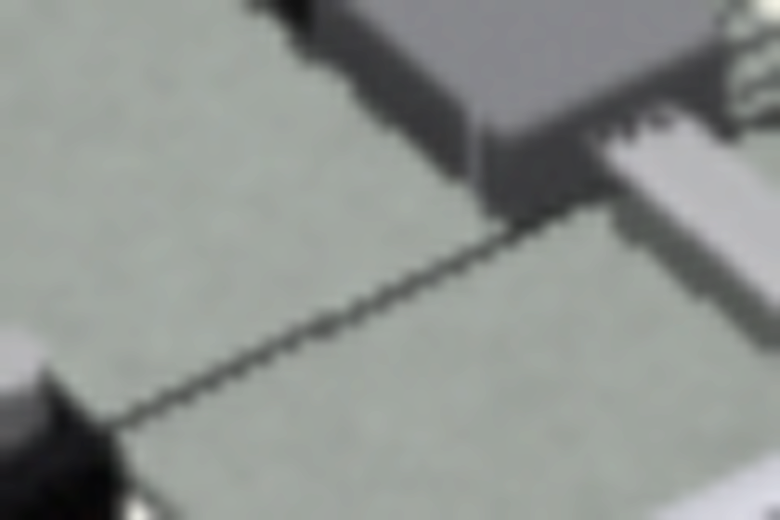

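View pics/top14.png

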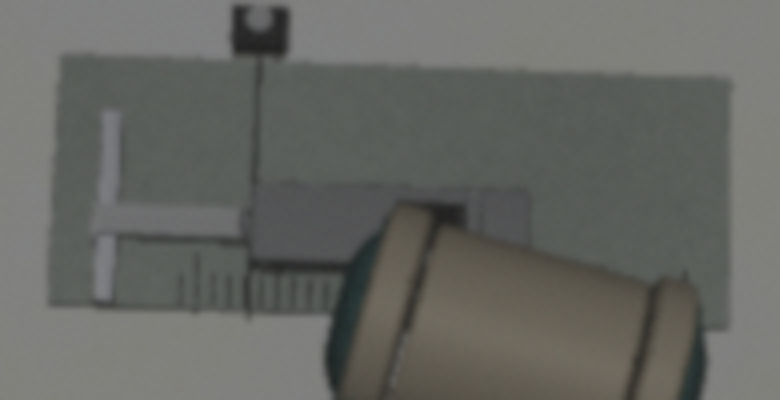

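View pics/scene14.png

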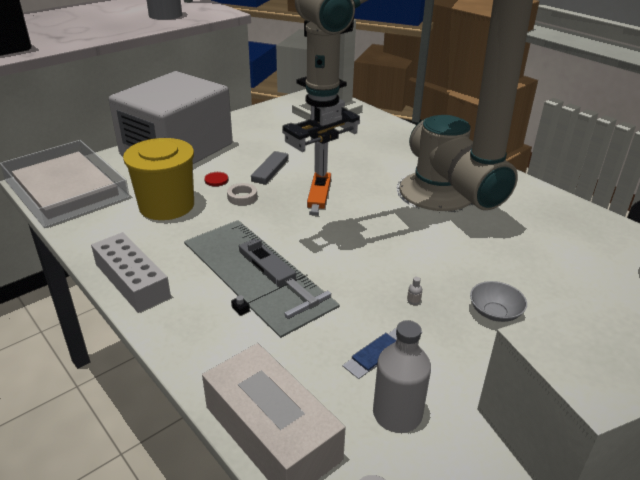

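```bash
python3 - <<'E'
from ov import *
c=load("top14.npz");pb=[.6195,-.021,np.radians(88.2)]
from station import robot
c2=robot.camera("top");print(np.abs(c2["image"][130:230,245:320].astype(int)-c["image"][130:230,245:320]).mean())
print(robot.job_done())
E
```

```text
0.6065333333333334
the job is handed in; nothing more can be done
None
```

The rule is hooked over the heel bar, drawn back to the marker line and locked there. The job was handed in at about 16.4 s of the 51 s allowed.

**What I did:**
- I gripped the grey rule with the ridge and black plate, not the orange look-alike or the plain pen case. I laid it along board y ≈ 30 with the tang beyond the bar's far face.
- I pushed it back by the ridge about 61 mm, which took it roughly 2 mm past the line to allow for the pin's run.
- I pressed the plate down until it stopped. The fingertip was then at 25 mm above the rule's underside, which is full travel, and the force rose to 24 N with no further movement.
- I eased the fingertip off the ridge; the case ran 2–3 mm towards the bar until the pin caught, and I backed the arm away.

**Last checks:**
- **Front on the line:** in the last scene picture, with the arm clear, the case's lower front edge lies along the marker line, which I read as within about 1 mm. It matched the picture taken before the fingertip lifted off the plate, so the lock holds.
- **Alignment:** the case is parallel to the board within about 0.5° in the top view. While pushing, an overlay put it at board y ≈ 29.
- **Bystanders:** nothing else looks moved, judging by eye only.

**Disagreements:**
- The two cameras placed the board 3–6 mm apart, and the overall fit from the scene camera was unreliable. I relied on comparing parts within one picture and on the force felt when the hook caught.
- An automatic reading of the case front during the draw gave 103 mm where the overlay and arm position gave about 100 mm. I discarded it.

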